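# Fetch the spare feed gear from behind the straw tubs

### The arm

A 6-joint arm with a two-finger parallel gripper is mounted at the origin on the work surface. World frame = base frame: x ahead of the robot, y to its left, z up, the work surface at z = 0. Lengths are in m, angles in rad, forces in N, time in s.
With the tool pointing down it reaches from about 0.35 to 0.725 m from the base axis. Payload 4.3 kg.
Tool frame: the origin (TCP) lies between the finger pads; the fingertips stand 14 mm ahead of it and the grasp point (between the pads) lies 5 mm behind it; z points along the fingers, x is the direction in which the jaws open and shut, and the axes are right-handed (so a half turn about z gives the same grasp; the last joint's range is limited). The gripper opens to 85 mm and grips with 20 to 120 N. Pads are 22 mm wide; open, the fingers measure 114 mm over their backs; the gripper's body (76 mm by 85 mm) begins 54 mm behind the grasp point. The pads swing forward as they close: fully open they stand 13 mm farther back than shut.
Start: joints at [1.087, 0.377, 0.081, 1.274, 0, 1.46], TCP at [0.21, 0.535, 0.245] pointing down, gripper open.
Joint ranges: [-2.72, 2.72], [-0.84, 1.66], [-1.02, 1.22], [-1.77, 2.12], [-1.37, 1.28], [-3.14, 3.14]. Speed limits (rad/s): [2.57, 2.57, 3.14, 3.14, 3.14, 3.14].

### API

Orientations are given as a unit quaternion [w, x, y, z].
In Python, from workcell import ctrl gives the robot as it stands. The module is installed in compiled form; this text tells all that it offers.
- The arm moves only by the tool jog_arm, never from a script. Its argument "increments" is one flat list of numbers, 5 for each row, row after row: the shift along the world's x, y, z each as a share of 200 mm, from -1 to 1, then the turn about the world's z as a share of pi/4 rad, from -1 to 1, then the gripper's target within -1 to 1 (fully open at 1, half-way at 0, shut at -1). A call has 1 to 20 rows; each row is the pose to reach, as a shift and turn from the pose measured when the call began; what a row does not reach only later rows make up. A row lasts 1/12 s, in which the tool goes at most 41.7 mm and 7.16 degrees, less where a joint would pass 70% of its speed; a pose out of reach is approached as far as the arm can. A call with a number of a shift or a turn outside -1 to 1 is refused whole. A call with a gripper value outside its range is refused whole. The fingers move at their own pace and stop on an object; "squeeze" is the grip in N (left out, the last holds). Time passes only in rows, so rows that repeat a pose let the fingers close. It gives the time, the measured TCP pose, the force and the opening at its end, in the units of the state.
- ctrl.state(): the state, without advancing time (a new reading comes with each control period).
- ctrl.snapshot(name): name is "side" or "top" or "wrist"; returns the picture (480x640x3 uint8, red, green, blue); there is no depth.
- ctrl.camera_model(name): a dict with "K" (3x3 intrinsics, pixels), "rvec" (rotation vector, rad) and "tvec" (3), from world to camera coordinates, as OpenCV has them. Camera axes: x right, y down, z forward; pixel columns grow to the right and rows downward; lengths in m; the calibration is good to about 2 mm. A picture is of the moment at which its call begins: read the wrist's pose just before it. camera_model takes no time and is no camera call; for the wrist camera it gives the pose at the moment of the call.
- ctrl.finish_job(): hands the job in, once; it reports no verdict.
Trained networks look in the newest picture that a camera, given by its name, has taken for a name from the list of things; names that differ only in an ending like _2 or _b are one class to them, and where a whole thing is asked for, a point or a joint stands for the part that bears it (a point fixed in the world has none). Each returns a list of dicts, best first, with "confidence" (0 to 1); they miss things now and then, are a little off and sometimes report something else, mostly with a low value. They report only what shows in the picture. A call takes as long as a camera call.
- ctrl.search_frame(camera, thing): "location" ([row, column] in pixels, amid what is visible of it).
- ctrl.trace(camera, thing): "mask" (480x640 bool, what is visible of it) and "location" ([row, column] in pixels, amid what is visible of it).
The state is a dict: "t": time; "q": joint angles; "qd": joint speeds; "effort": joint torques, N m; "ee_pos": TCP position; "tool_rot": TCP orientation; "force": force on the tool from outside, world axes, zero at the start; "torque": the same for the moment, N m; "finger_gap": opening from 0.0 (shut) to 1.0 (fully open).
Only numpy, scipy, OpenCV 4.12 (cv2) and the standard library are available. Lean on these libraries where they do the work, as an engineer would, in place of code of your own. Each camera call takes 0.05 s, during which the arm holds its last target.

### The job

Clear all three straw tubs out of the grey caddy into the blue side tray; only then lift out the grey gear from among their places and slip it over the pin of the yellow stand so that it lies flat on the base. With the gear on its stand, put every tub back on the pad of its own colour, centred so that it stands wholly on the pad. Keep the tubs upright throughout and leave the orange gear alone.

Things in the scene. Friction and masses are not known exactly. Their poses are not given: they have to be found in the camera images.
- green_tub: green straw tub: upright round tub with a green base, packed with green-and-white striped paper straws, rigid as one piece; a plain cylinder 56 mm across and 120 mm tall, about 0.16 kg; loose. Origin at the centre of its underside, z up. At the start it stands on the green pad.
- green_pad: green square pad, 80 x 80 mm, 3 mm thick, fixed on the caddy's 8 mm floor, so its top is 11 mm above the bench; the home of the green tub. Origin at the centre of its underside. At the start its rim shows round the tub.
- red_tub: red straw tub: upright round tub with a red base, packed with red-and-white striped paper straws, rigid as one piece; a plain cylinder 56 mm across and 120 mm tall, about 0.16 kg; loose. Origin at the centre of its underside, z up. At the start it stands on the red pad.
- red_pad: red square pad, 80 x 80 mm, 3 mm thick, fixed on the caddy's 8 mm floor, so its top is 11 mm above the bench; the home of the red tub. Origin at the centre of its underside. At the start its rim shows round the tub.
- blue_tub: blue straw tub: upright round tub with a blue base, packed with blue-and-white striped paper straws, rigid as one piece; a plain cylinder 56 mm across and 120 mm tall, about 0.16 kg; loose. Origin at the centre of its underside, z up. At the start it stands on the blue pad.
- blue_pad: blue square pad, 80 x 80 mm, 3 mm thick, fixed on the caddy's 8 mm floor, so its top is 11 mm above the bench; the home of the blue tub. Origin at the centre of its underside. At the start its rim shows round the tub.
- grey_gear: grey feed gear lying flat: 53 mm across, 36 mm tall, bore 24 mm, 0.15 kg, loose. Origin: centre of its underside. Starts on the grey caddy floor, 8 mm up, between the tubs, whose centres are about 82 mm from its own: one in front (-x), one at each side (+y, -y). The caddy (turned up to 9 degrees, as the pads are) has a back wall 40 mm high, 75 mm behind the gear (+x).
- gear_stand: gear stand: fixed yellow square base 110 x 110 mm, 12 mm thick, with an upright dark steel pin at its centre, 8 mm in diameter, its tip 44 mm above the bench. Origin at the centre of the base's underside, on the pin's axis. A gear slipped over the pin lies flat on the base, its underside 12 mm above the bench.
- side_tray: side tray: fixed shallow blue tray 300 mm (its x axis) x 124 mm (its y axis), walls 4 mm thick and 12 mm high, floor 4 mm thick; room for the three tubs in a row along x, for instance 88 mm apart. Origin at the centre of its underside.
- orange_gear: orange gear: a worn gear, same shape and size as the grey one (53 mm across, 36 mm tall), lying loose on the bare bench at the robot's side of the caddy; to be left alone. Origin at the centre of its underside.

How it is judged:
By the outcome, as a careful person would: the job done as asked, in the order asked, and still so for the second after the job is handed in, with the robot touching nothing.
It also fails if it takes over 131 s, if anything falls off the work surface, if the arm or the gripper's body presses on something with over 40 N, if the wrist force passes 120 N, or if a joint passes its speed limit or range.

## Working session

There is one attempt and no reset: what is moved stays moved. The work goes in short steps, Python scripts to look and compute and a tool call to move; the robot and the scene stay as the last step left them, time stands still between calls to the robot, and variables do not carry over. Pictures are saved under pics/ and viewed, and the job is handed in when it is done.

Besides the shell and the picture viewer there is one more tool, called by a JSON object that holds its "name" and its "arguments". jog_arm: Moves the arm, as the interface text tells. Its arguments: {"type":"object","properties":{"increments":{"type":"array","items":{"type":"number","minimum":-1,"maximum":1}},"squeeze":{"type":"number"}},"required":["increments"]}

```bash
mkdir -p pics
cat > h.py <<'E'
import numpy as np, cv2
from workcell import ctrl
def snap(n,f):
    im=ctrl.snapshot(n); cv2.imwrite('pics/'+f+'.png',im[:,:,::-1]); return im
def unproj(cam,rc,z,cm=None):
    m=cm or ctrl.camera_model(cam)
    R=cv2.Rodrigues(np.array(m['rvec'],float))[0];t=np.array(m['tvec'],float).ravel();K=np.array(m['K'])
    p=cv2.undistortPoints(np.array([[[rc[1],rc[0]]]],float),K,None).ravel()
    d=R.T@np.array([p[0],p[1],1]);c=-R.T@t
    return c+d*(z-c[2])/d[2]
def proj(cam,P):
    m=ctrl.camera_model(cam)
    return cv2.projectPoints(np.array(P,float).reshape(-1,3),np.array(m['rvec'],float),np.array(m['tvec'],float),np.array(m['K'],float),None)[0].reshape(-1,2)
E
python3 - <<'E'
from h import *
s=ctrl.state();print(s)
for c in ['top','side','wrist']:
    snap(c,c+'0'); m=ctrl.camera_model(c); R=cv2.Rodrigues(np.array(m['rvec'],float))[0]; print(c,-R.T@np.array(m['tvec']).ravel(),R[2])
E
```

```text
{'t': 0.0, 'q': array([ 1.08666494e+00,  3.78078180e-01,  7.96306465e-02,  1.27443297e+00,
       -1.63876422e-05,  1.46051836e+00]), 'qd': array([ 3.81690330e-04,  7.95300986e-04,  3.00940303e-03, -6.54630489e-07,
        1.54902335e-03, -6.48997959e-04]), 'effort': array([ 9.52859773e-04, -4.63608742e+01,  2.69871372e+01,  2.09264306e-02,
       -1.25746160e-04, -1.16027073e-05]), 'ee_pos': array([0.20968005, 0.53471726, 0.24435409]), 'tool_rot': array([ 4.96007825e-04,  8.26197279e-01,  5.63379952e-01, -9.16508752e-04]), 'force': array([ 0.558064  , -0.00854774,  0.63167733]), 'torque': array([-0.07079576,  0.02431289, -0.01559682]), 'finger_gap': 1.0024940094982524}
top [ 0.34747614 -0.02087389  0.87375044] [ 0.15988354 -0.0018309  -0.98713419]
side [ 0.01707153 -0.14953234  0.70732905] [ 0.56783906  0.17959146 -0.80330922]
wrist [0.13057082 0.56637645 0.37258314] [ 0.30380219 -0.12095154 -0.94502643]
```

View pics/top0.png

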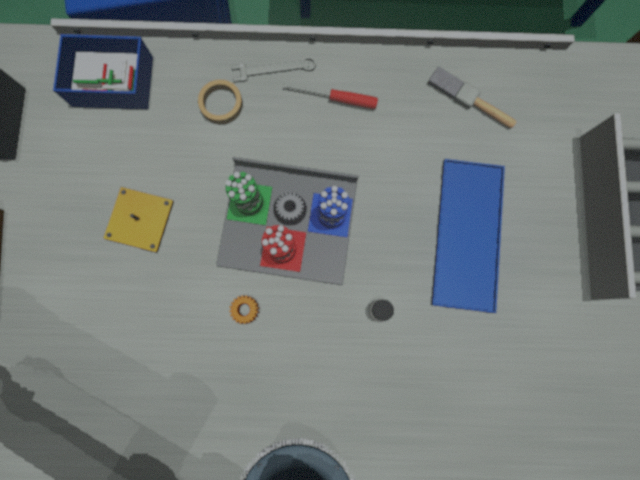

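View pics/side0.png

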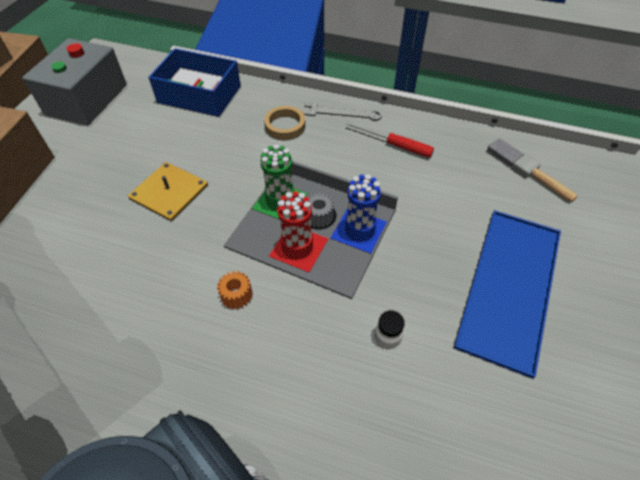

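```bash
cat > m.py <<'E'
from h import *
import sys
names=['green_tub','red_tub','blue_tub','grey_gear','orange_gear','side_tray','gear_stand','green_pad','red_pad','blue_pad']
Z={'green_tub':.131,'red_tub':.131,'blue_tub':.131,'grey_gear':.044,'orange_gear':.036,'side_tray':.004,'gear_stand':.012}
for c in ['top','side']:
  for n in names:
    r=ctrl.trace(c,n)[:2]
    for x in r:
      m=x['mask']; ys,xs=np.nonzero(m)
      if len(ys)==0: continue
      print(c,n,round(x['confidence'],2),np.round(x['location']),'bbox',ys.min(),ys.max(),xs.min(),xs.max(),'area',m.sum(),np.round(unproj(c,x['location'],Z.get(n,.011)),4))
      if x is r[0]: np.save(f'pics/{c}_{n}.npy',m)
E
python3 m.py
```

```text
top green_tub 0.8 [196. 245.] bbox 172 214 225 262 area 1143 [0.5445 0.1036 0.131 ]
top green_tub 0.67 [244. 280.] bbox 225 262 262 295 area 998 [0.4628 0.0396 0.131 ]
top red_tub 0.78 [243. 281.] bbox 225 262 262 295 area 981 [0.4634 0.039  0.131 ]
top blue_tub 0.68 [207. 333.] bbox 185 227 317 349 area 1111 [ 0.5296 -0.048   0.131 ]
top grey_gear 0.56 [202. 286.] bbox 193 222 276 303 area 571 [0.5573 0.0396 0.044 ]
top orange_gear 0.9 [310. 241.] bbox 295 323 229 259 area 607 [0.3491 0.1162 0.036 ]
top orange_gear 0.47 [228. 324.] bbox 195 235 308 351 area 575 [ 0.5111 -0.0359  0.036 ]
top side_tray 0.81 [234. 468.] bbox 158 312 431 504 area 9501 [ 0.5133 -0.3245  0.004 ]
top gear_stand 0.76 [219. 139.] bbox 187 251 103 172 area 3071 [0.5227 0.3328 0.012 ]
top green_pad 0.71 [211. 258.] bbox 185 223 227 271 area 624 [0.5465 0.0958 0.011 ]
top green_pad 0.36 [306. 242.] bbox 295 322 229 257 area 521 [0.3584 0.1175 0.011 ]
top red_pad 0.74 [257. 296.] bbox 225 270 260 305 area 695 [0.4554 0.0168 0.011 ]
top blue_pad 0.78 [227. 322.] bbox 193 236 309 350 area 537 [ 0.5177 -0.0317  0.0
[... 608 characters left out ...]
004 ]
side side_tray 0.38 [210. 363.] bbox 175 241 345 380 area 1884 [ 0.5962 -0.0408  0.004 ]
side gear_stand 0.7 [191. 168.] bbox 163 220 128 207 area 2639 [0.5164 0.331  0.012 ]
side gear_stand 0.37 [296. 509.] bbox 210 379 453 560 area 11832 [ 0.4861 -0.3218  0.012 ]
side green_pad 0.66 [225. 295.] bbox 192 259 277 312 area 2009 [0.5166 0.0685 0.011 ]
side green_pad 0.63 [205. 264.] bbox 190 217 252 306 area 246 [0.5424 0.1416 0.011 ]
side red_pad 0.76 [257. 305.] bbox 234 272 269 326 area 810 [0.4538 0.0273 0.011 ]
side red_pad 0.61 [296. 511.] bbox 211 378 455 560 area 11560 [ 0.4876 -0.3259  0.011 ]
side blue_pad 0.81 [243. 355.] bbox 211 253 332 385 area 682 [ 0.5106 -0.0495  0.011 ]
```

The top view shows green/red/blue tubs at about (245,195), (280,243) and (333,207), the grey gear at (289,208), the stand at (139,219) and the tray at (468,235). The orange gear is at (244,310), and an unlisted dark bottle is at (380,310). Next I'll refine the positions by fitting models to the masks.

```bash
cat > fit.py <<'E'
from h import *
from scipy.optimize import minimize
def sil(cam,x,y,z0,z1,r):
    a=np.linspace(0,2*np.pi,40)
    P=[[x+r*np.cos(t),y+r*np.sin(t),z] for z in(z0,z1) for t in a]
    m=np.zeros((480*4,640*4),np.uint8)
    cv2.fillConvexPoly(m,cv2.convexHull(np.round(proj(cam,P)*4+1.5).astype(np.int32)),1)
    return cv2.resize(m.astype(np.float32),(640,480),interpolation=cv2.INTER_AREA)
def sq(cam,x,y,th,w,l,z):
    P=[[x+np.cos(th)*a-np.sin(th)*b,y+np.sin(th)*a+np.cos(th)*b,z] for a,b in((-w,-l),(w,-l),(w,l),(-w,l))]
    m=np.zeros((480*4,640*4),np.uint8)
    cv2.fillConvexPoly(m,np.round(proj(cam,P)*4+1.5).astype(np.int32),1)
    return cv2.resize(m.astype(np.float32),(640,480),interpolation=cv2.INTER_AREA)
def iou(a,b): return np.minimum(a,b).sum()/np.maximum(a,b).sum()
def fit(f,p0,step):
    p0=np.array(p0,float);n=len(p0)
    S=np.vstack([p0]+[p0+np.eye(n)[i]*step[i] for i in range(n)])
    return minimize(lambda p:-f(p),p0,method='Nelder-Mead',options=dict(initial_simplex=S,xatol=2e-4,fatol=1e-4))
E
cat > f1.py <<'E'
from fit import *
M=lambda c,n:np.load(f'pics/{c}_{n}.npy').astype(np.float32)
init={'green_tub':(.535,.105),'red_tub':(.455,.04),'blue_tub':(.52,-.045),'grey_gear':(.55,.035),'orange_gear':(.35,.115)}
for n,p in init.items():
    z0,z1,r=(.011,.131,.028) if 'tub' in n else ((.008,.044,.0265) if 'grey' in n else (0,.036,.0265))
    for cs in (['top'],['side'],['top','side']):
        r_=fit(lambda p:sum(iou(sil(c,p[0],p[1],z0,z1,r),M(c,n)) for c in cs)/len(cs),p,(.01,.01))
        print(n,cs,np.round(r_.x,4),round(-r_.fun,3))
for n,p,w,l,z in(('gear_stand',(.52,.332,.3),.055,.055,.012),('side_tray',(.51,-.324,-.1),.15,.062,.01)):
    for cs in (['top'],['side'],['top','side']):
        r_=fit(lambda p:sum(iou(sq(c,p[0],p[1],p[2],w,l,z),M(c,n)) for c in cs)/len(cs),p,(.01,.01,.1))
        print(n,cs,np.round(r_.x,4),round(-r_.fun,3))
E
python3 f1.py
```

```text
green_tub ['top'] [0.5612 0.1144] 0.881
green_tub ['side'] [0.5627 0.117 ] 0.772
green_tub ['top', 'side'] [0.563  0.1162] 0.821
red_tub ['top'] [0.4692 0.0456] 0.9
red_tub ['side'] [0.4691 0.0474] 0.909
red_tub ['top', 'side'] [0.4693 0.0467] 0.902
blue_tub ['top'] [ 0.5422 -0.0487] 0.934
blue_tub ['side'] [ 0.5413 -0.0486] 0.915
blue_tub ['top', 'side'] [ 0.5422 -0.0484] 0.924
grey_gear ['top'] [0.552 0.033] 0.831
grey_gear ['side'] [0.552  0.0307] 0.774
grey_gear ['top', 'side'] [0.5519 0.033 ] 0.803
orange_gear ['top'] [0.3522 0.1127] 0.827
orange_gear ['side'] [0.3508 0.1137] 0.946
orange_gear ['top', 'side'] [0.3517 0.1137] 0.877
gear_stand ['top'] [ 0.5233  0.3336 -0.2217] 0.975
gear_stand ['side'] [ 0.5184  0.3324 -0.236 ] 0.915
gear_stand ['top', 'side'] [ 0.5216  0.334  -0.2332] 0.926
side_tray ['top'] [ 0.5154 -0.324  -0.0969] 0.973
side_tray ['side'] [ 0.5093 -0.324  -0.0913] 0.977
side_tray ['top', 'side'] [ 0.5136 -0.3245 -0.0943] 0.968
```

Run:
```python
import cv2
a=cv2.imread('pics/top0.png')[150:290,210:370]; cv2.imwrite('pics/top0c.png',cv2.resize(a,None,fx=5,fy=4.2,interpolation=cv2.INTER_CUBIC)[:600,:800])
```

```text
(no output)
```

View pics/top0c.png

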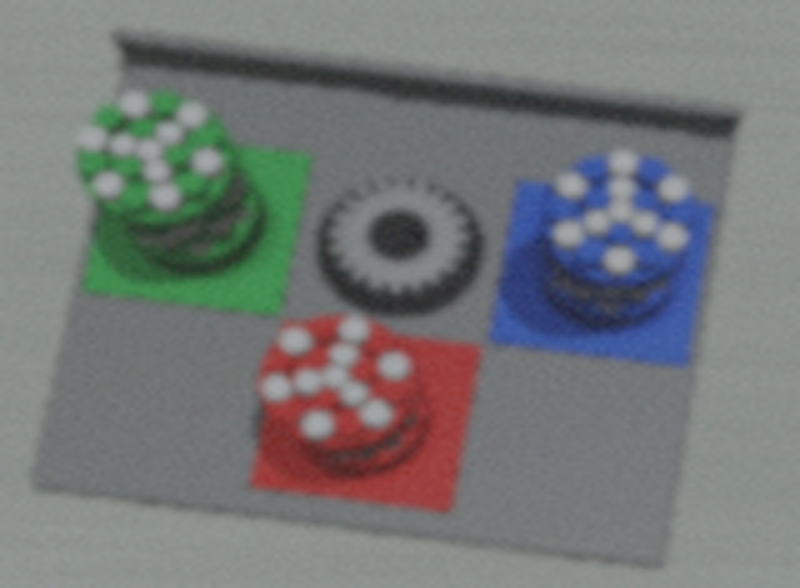

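{"name": "jog_arm", "arguments": {"increments": [0.3, -0.5, 0, 0.2, 1, 0.6, -1, 0, 0.475, 1, 0.6, -1, 0, 0.475, 1, 0.6, -1, 0, 0.475, 1, 0.6, -1, 0, 0.475, 1, 0.6, -1, 0, 0.475, 1], "squeeze": 40}}

```text
t: 1.65
ee_pos: [0.3309, 0.3329, 0.2455]
tool_rot: [0.0, 0.708, 0.707, 0.0]
force: [1.5, -0.3, -0.8]
finger_gap: 1.001
```

{"name": "jog_arm", "arguments": {"increments": [0.6, -1, 0, 0, 1, 0.6, -1, 0, 0, 1, 0.6, -1, 0, 0, 1, 0.6, -1, 0, 0, 1, 0.6, -1, 0, 0, 1, 0.6, -1, 0, 0, 1]}}

```text
t: 2.15
ee_pos: [0.4524, 0.1299, 0.2458]
tool_rot: [0.001, 0.709, 0.706, 0.0]
force: [1.3, 0.4, 1.1]
finger_gap: 1.004
```

{"name": "jog_arm", "arguments": {"increments": [0.45, -0.895, 0, 0, 1, 0.45, -0.895, 0, 0, 1, 0.45, -0.895, 0, 0, 1, 0.45, -0.895, 0, 0, 1, 0.45, -0.895, 0, 0, 1, 0.45, -0.895, 0, 0, 1, 0.45, -0.895, -0.2, 0, 1, 0.45, -0.895, -0.3, 0, 1, 0.45, -0.895, -0.3, 0, 1]}}

```text
t: 2.9
ee_pos: [0.539, -0.0485, 0.1811]
tool_rot: [-0.003, 0.709, 0.705, -0.002]
force: [-1.7, 1.5, -0.1]
finger_gap: 0.997
```

Run:
```python
from h import *
snap('wrist','w1');print(ctrl.state()['ee_pos'])
for n in ['blue_tub','grey_gear']:
  r=ctrl.search_frame('wrist',n)[:2]
  for x in r: print(n,x['confidence'],x['location'],unproj('wrist',x['location'],.131 if 'tub' in n else .044))
```

```text
[ 0.54010217 -0.04849227  0.18361872]
blue_tub 0.61 [267.5, 314.4] [ 0.53174338 -0.04933952  0.131     ]
grey_gear 0.82 [249.0, 434.2] [0.5562953  0.03096689 0.044     ]
grey_gear 0.62 [216.4, 509.6] [0.5334782 0.0786693 0.044    ]
```

View pics/w1.png

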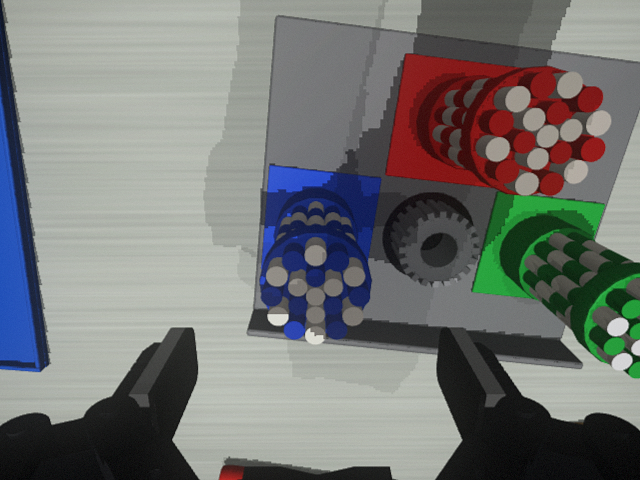

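The wrist view shows the blue tub's top at about (315,290), centred between the jaws. The gear is at (434,240), clear of the fingers. I'll descend and grip.

{"name": "jog_arm", "arguments": {"increments": [0.01, 0, -0.2, 0, 1, 0.01, 0, -0.35, 0, 1, 0.01, 0, -0.47, 0, 1, 0.01, 0, -0.47, 0, 1, 0.01, 0, -0.47, 0, -1, 0.01, 0, -0.47, 0, -1, 0.01, 0, -0.47, 0, -1, 0.01, 0, -0.47, 0, -1, 0.01, 0, -0.47, 0, -1, 0.01, 0, -0.47, 0, -1, 0.01, 0, -0.47, 0, -1], "squeeze": 40}}

```text
t: 3.97
ee_pos: [0.5473, -0.0492, 0.0959]
tool_rot: [0.004, 0.708, 0.706, 0.002]
force: [0.1, -0.7, 7.5]
finger_gap: 0.643
```

Run:
```python
from h import *
for i in range(3):
  s=ctrl.state();print(s['t'],s['ee_pos'],s['force'],s['finger_gap'],s['tool_rot']); snap('side','s1')
```

```text
3.9667 [ 0.54725927 -0.04923852  0.09592275] [ 0.0624912  -0.71153381  7.53356385] 0.6432599549520465 [0.00392513 0.70835215 0.70584433 0.00237004]
4.0167 [ 0.54728299 -0.04924245  0.09591838] [-0.08399194 -0.29152342  6.99163295] 0.6432801843604228 [0.00394132 0.70835442 0.70584189 0.00238888]
4.0667 [ 0.54725405 -0.04926978  0.09591447] [-0.25290515  1.12188054  6.33028227] 0.6487964568357543 [0.00392898 0.7083514  0.70584509 0.00235885]
```

View pics/s1.png

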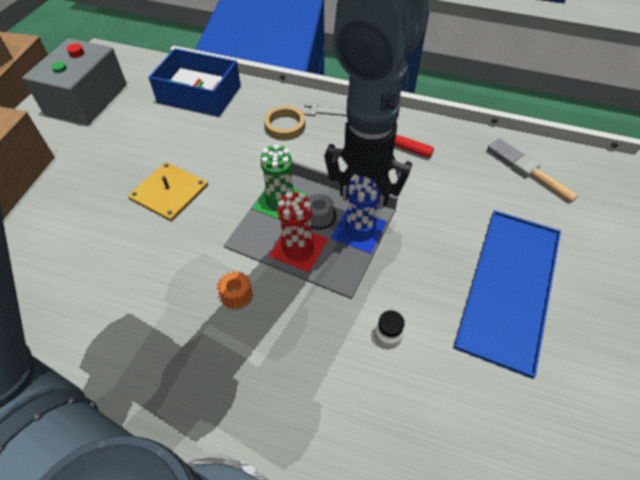

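Blue is gripped, with a gap of 0.64, about 55 mm. I'll lift it and carry it to the far tray slot.

{"name": "jog_arm", "arguments": {"increments": [0, 0, 0.1, 0, -1, 0, 0, 0.25, 0, -1, 0, 0, 0.35, 0, -1, 0, -0.1, 0.35, 0, -1, 0.05, -0.25, 0.35, 0, -1, 0.1, -0.4, 0.35, 0, -1, 0.15, -0.55, 0.35, 0, -1, 0.2, -0.7, 0.35, 0, -1, 0.25, -0.85, 0.35, 0, -1, 0.3, -0.95, 0.35, 0, -1, 0.3, -1, 0.35, 0, -1, 0.3, -1, 0.35, 0, -1]}}

```text
t: 5.12
ee_pos: [0.6075, -0.2517, 0.1663]
tool_rot: [0.005, 0.709, 0.705, 0.002]
force: [-0.0, 0.1, -1.5]
finger_gap: 0.65
```

{"name": "jog_arm", "arguments": {"increments": [0, -0.15, 0, 0, -1, 0, -0.3, 0, 0, -1, 0, -0.4, 0, 0, -1, 0, -0.4, -0.05, 0, -1, 0, -0.4, -0.15, 0, -1, 0, -0.4, -0.25, 0, -1, 0, -0.4, -0.33, 0, -1, 0, -0.4, -0.36, 0, -1, 0, -0.4, -0.375, 0, -1, 0, -0.4, -0.375, 0, -1, 0, -0.4, -0.375, 0, -1]}}

```text
t: 6.03
ee_pos: [0.6081, -0.3313, 0.0926]
tool_rot: [0.005, 0.709, 0.705, 0.002]
force: [-0.2, -0.5, -1.7]
finger_gap: 0.645
```

Run:
```python
from h import *
snap('side','s2');s=ctrl.state();print(s['ee_pos'],s['force'])
```

```text
[ 0.60836844 -0.33173856  0.09291744] [ 0.1551962   0.11949253 -1.7144805 ]
```

View pics/s2.png

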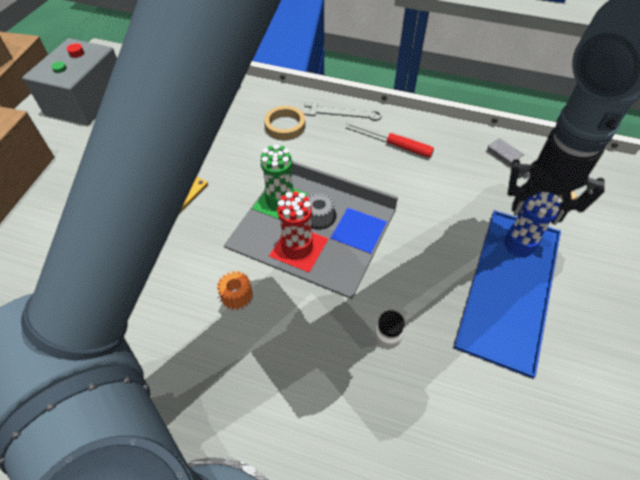

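The blue tub is inside the far end of the tray at about (530,225). I'll lower it a few more mm until it touches.

{"name": "jog_arm", "arguments": {"increments": [0, 0, -0.012, 0, -1, 0, 0, -0.024, 0, -1, 0, 0, -0.03, 0, -1, 0, 0, -0.03, 0, -1]}}

```text
t: 6.42
ee_pos: [0.6096, -0.3323, 0.0891]
tool_rot: [0.007, 0.709, 0.705, 0.003]
force: [-1.1, 1.0, 6.0]
finger_gap: 0.649
```

{"name": "jog_arm", "arguments": {"increments": [0, 0, -0.01, 0, 1, 0, 0, -0.01, 0, 1, 0, 0, -0.01, 0, 1, 0, 0, -0.01, 0, 1, 0, 0, 0, 0, 1, 0, 0, 0.2, 0, 1, 0, 0, 0.4, 0, 1, 0, 0, 0.6, 0, 1, 0, 0, 0.75, 0, 1, 0, 0, 0.75, 0, 1]}}

```text
t: 7.25
ee_pos: [0.6123, -0.3341, 0.2479]
tool_rot: [0.014, 0.709, 0.705, 0.004]
force: [-0.1, -0.6, 1.1]
finger_gap: 1.001
```

Run:
```python
from h import *
snap('side','s3');snap('top','t3');s=ctrl.state();print(s['ee_pos'],s['force'],s['finger_gap'])
a=cv2.imread('pics/s3.png');b=cv2.imread('pics/t3.png')
cv2.imwrite('pics/c3.png',cv2.resize(np.hstack([a,b]),(800,300)))
```

```text
[ 0.61060046 -0.33301281  0.24125333] [0.2592652  0.34172914 0.4045872 ] 1.001101465664227
```

View pics/c3.png

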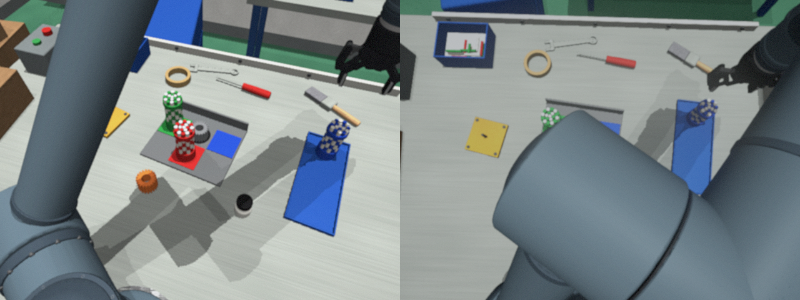

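Blue stands upright in the tray. Next is red.

{"name": "jog_arm", "arguments": {"increments": [-0.2, 0.4, 0.03, 0, 1, -0.4, 0.8, 0.03, 0, 1, -0.4, 1, 0.03, 0, 1, -0.4, 1, 0.03, 0, 1, -0.4, 1, 0.03, 0, 1, -0.4, 1, 0.03, 0, 1, -0.4, 1, 0.03, 0, 1]}}

```text
t: 7.93
ee_pos: [0.5285, -0.1302, 0.2458]
tool_rot: [0.008, 0.708, 0.706, 0.003]
force: [-0.1, -1.1, 0.1]
finger_gap: 0.996
```

{"name": "jog_arm", "arguments": {"increments": [-0.15, 0.4, 0, 0, 1, -0.295, 0.8, 0, 0, 1, -0.295, 0.885, 0, 0, 1, -0.295, 0.885, 0, 0, 1, -0.295, 0.885, 0, 0, 1, -0.295, 0.885, 0, 0, 1, -0.295, 0.885, -0.2, 0, 1, -0.295, 0.885, -0.3, 0, 1, -0.295, 0.885, -0.3, 0, 1, -0.295, 0.885, -0.3, 0, 1]}}

```text
t: 8.77
ee_pos: [0.4689, 0.0457, 0.1844]
tool_rot: [0.007, 0.708, 0.706, 0.001]
force: [0.3, 0.2, 0.9]
finger_gap: 1.003
```

Run:
```python
from h import *
snap('wrist','w4');print(ctrl.state()['ee_pos'])
print(proj('wrist',[[.469,.0465,.131],[.4693,.0465,.011],[.5615,.1145,.131],[.552,.033,.044]]))
```

```text
[0.47002293 0.04578496 0.18583114]
[[318.25124375 283.05403338]
 [318.96418965 213.450166  ]
 [443.55334587 437.66322529]
 [300.4348717  335.07120111]]
```

View pics/w4.png

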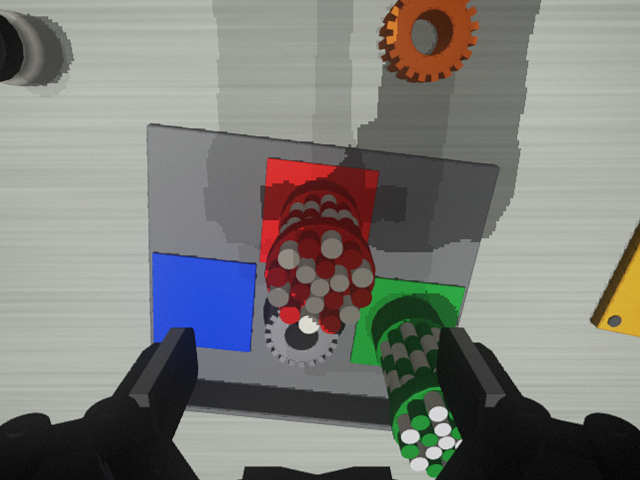

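The red top is at (318,278), which matches the prediction of (318,283). The green top appears about 11 px left of its prediction, so I'll recheck that one. Gripping red.

{"name": "jog_arm", "arguments": {"increments": [0, 0.004, -0.2, 0, 1, 0, 0.004, -0.35, 0, 1, 0, 0.004, -0.48, 0, 1, 0, 0.004, -0.48, 0, 1, 0, 0.004, -0.48, 0, -1, 0, 0.004, -0.48, 0, -1, 0, 0.004, -0.48, 0, -1, 0, 0.004, -0.48, 0, -1, 0, 0.004, -0.48, 0, -1, 0, 0.004, -0.48, 0, -1, 0, 0.004, -0.48, 0, -1]}}

```text
t: 9.73
ee_pos: [0.4728, 0.0465, 0.0925]
tool_rot: [0.01, 0.708, 0.706, 0.004]
force: [0.1, -0.3, 6.7]
finger_gap: 0.649
```

{"name": "jog_arm", "arguments": {"increments": [0, 0, 0.1, 0, -1, 0, 0, 0.25, 0, -1, 0, 0, 0.35, 0, -1, 0, -0.1, 0.35, 0, -1, 0.03, -0.25, 0.35, 0, -1, 0.06, -0.4, 0.35, 0, -1, 0.08, -0.55, 0.35, 0, -1, 0.1, -0.7, 0.35, 0, -1, 0.12, -0.85, 0.35, 0, -1, 0.12, -1, 0.35, 0, -1, 0.12, -1, 0.35, 0, -1]}}

```text
t: 10.65
ee_pos: [0.4978, -0.159, 0.1637]
tool_rot: [0.012, 0.71, 0.704, 0.004]
force: [0.7, 0.0, -0.8]
finger_gap: 0.648
```

{"name": "jog_arm", "arguments": {"increments": [0.02, -0.15, 0, 0, -1, 0.05, -0.35, 0, 0, -1, 0.08, -0.55, 0, 0, -1, 0.1, -0.7, 0, 0, -1, 0.1, -0.825, 0, 0, -1, 0.1, -0.825, 0, 0, -1, 0.1, -0.825, -0.1, 0, -1, 0.1, -0.825, -0.2, 0, -1, 0.1, -0.825, -0.3, 0, -1, 0.1, -0.825, -0.35, 0, -1, 0.1, -0.825, -0.38, 0, -1, 0.1, -0.825, -0.39, 0, -1, 0.1, -0.825, -0.4, 0, -1, 0.1, -0.825, -0.4, 0, -1]}}

```text
t: 11.82
ee_pos: [0.5181, -0.3234, 0.0856]
tool_rot: [0.013, 0.71, 0.704, 0.004]
force: [-1.3, 2.6, 1.8]
finger_gap: 0.646
```

{"name": "jog_arm", "arguments": {"increments": [0, 0, -0.01, 0, -1, 0, 0, -0.01, 0, 1, 0, 0, -0.01, 0, 1, 0, 0, -0.01, 0, 1, 0, 0, -0.01, 0, 1, 0, 0, 0, 0, 1, 0, 0, 0.2, 0, 1, 0, 0, 0.4, 0, 1, 0, 0, 0.6, 0, 1, 0, 0, 0.8, 0, 1, 0, 0, 0.8, 0, 1, 0, 0, 0.8, 0, 1]}}

```text
t: 12.82
ee_pos: [0.5199, -0.3248, 0.2493]
tool_rot: [0.016, 0.71, 0.704, 0.005]
force: [-0.0, 0.2, 0.5]
finger_gap: 1.002
```

```bash
python3 - <<'E'
from h import *
snap('side','s5');print(ctrl.state()['ee_pos'])
for n in ['green_tub','red_tub','blue_tub']:
    r=ctrl.trace('side',n)[:1]
    for x in r:
        np.save(f'pics/side_{n}.npy',x['mask']);print(n,x['confidence'],x['location'])
E
cat > f2.py <<'E'
from fit import *
import sys
M=lambda c,n:np.load(f'pics/{c}_{n}.npy').astype(np.float32)
n=sys.argv[1];p=[float(sys.argv[2]),float(sys.argv[3])];z=float(sys.argv[4])
r_=fit(lambda p:iou(sil('side',p[0],p[1],z,z+.12,.028),M('side',n)),p,(.01,.01))
print(n,np.round(r_.x,4),round(-r_.fun,3))
E
python3 f2.py green_tub .56 .11 .011;python3 f2.py red_tub .51 -.324 .004;python3 f2.py blue_tub .6 -.33 .004
```

```text
[ 0.51874815 -0.32393579  0.24672656]
green_tub 0.85 [179.5, 279.2]
red_tub 0.96 [261.9, 524.2]
blue_tub 0.61 [216.0, 536.5]
green_tub [0.564  0.1161] 0.871
red_tub [ 0.5166 -0.3224] 0.879
blue_tub [ 0.6084 -0.3315] 0.63
```

View pics/s5.png

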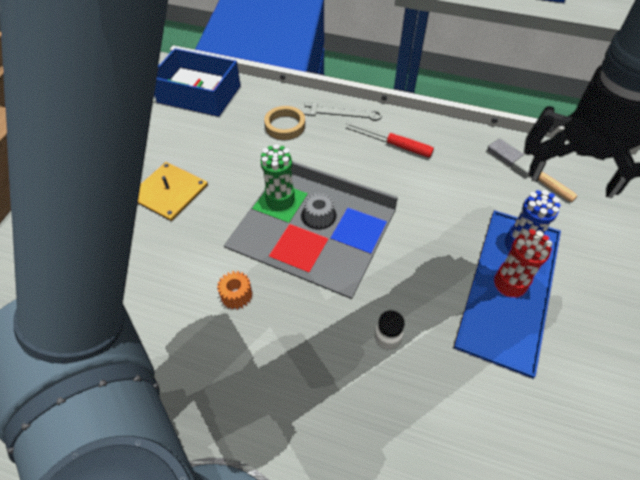

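Red and blue both stand in the tray. Green is next.

{"name": "jog_arm", "arguments": {"increments": [0, 0.4, 0, 0, 1, 0.05, 0.8, 0, 0, 1, 0.05, 1, 0, 0, 1, 0.05, 1, 0, 0, 1, 0.05, 1, 0, 0, 1, 0.05, 1, 0, 0, 1]}}

```text
t: 13.52
ee_pos: [0.5256, -0.1165, 0.2419]
tool_rot: [0.008, 0.708, 0.706, 0.004]
force: [-1.0, -0.7, -0.2]
finger_gap: 1.003
```

{"name": "jog_arm", "arguments": {"increments": [0.05, 0.4, 0, 0, 1, 0.1, 0.8, 0, 0, 1, 0.1, 1, 0, 0, 1, 0.1, 1, 0, 0, 1, 0.1, 1, 0, 0, 1, 0.1, 1, 0, 0, 1]}}

```text
t: 14.02
ee_pos: [0.5446, 0.0897, 0.2401]
tool_rot: [0.006, 0.705, 0.709, 0.004]
force: [-0.3, -0.6, -0.6]
finger_gap: 1.0
```

{"name": "jog_arm", "arguments": {"increments": [0.08, 0.12, 0, 0, 1, 0.08, 0.12, -0.1, 0, 1, 0.08, 0.12, -0.25, 0, 1, 0.08, 0.12, -0.25, 0, 1, 0.08, 0.12, -0.25, 0, 1]}}

```text
t: 14.43
ee_pos: [0.5581, 0.1128, 0.1875]
tool_rot: [0.003, 0.705, 0.709, 0.001]
force: [-1.1, 0.8, 0.5]
finger_gap: 0.997
```

Run:
```python
from h import *
snap('wrist','w6');print(ctrl.state()['ee_pos'])
print(proj('wrist',[[.5625,.1145,.131],[.552,.033,.044]]))
```

```text
[0.55966278 0.11288799 0.18947431]
[[319.48200518 287.5286101 ]
 [196.9582221  215.46201857]]
```

View pics/w6.png

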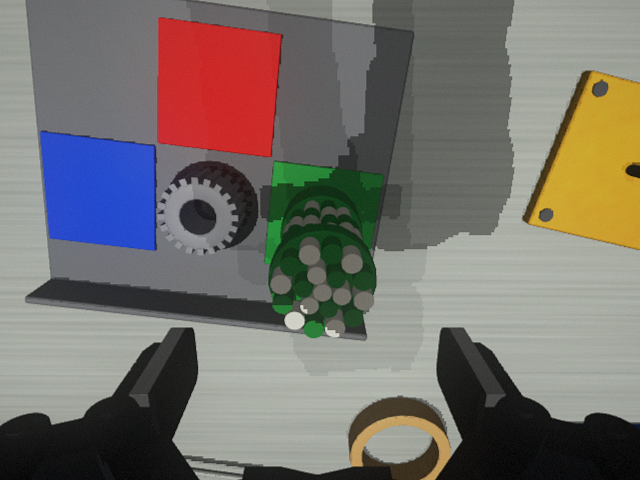

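Green's top is at about (321,284), centred between the jaws. Gripping.

{"name": "jog_arm", "arguments": {"increments": [0.01, 0.005, -0.2, 0, 1, 0.01, 0.005, -0.35, 0, 1, 0.01, 0.005, -0.49, 0, 1, 0.01, 0.005, -0.49, 0, 1, 0.01, 0.005, -0.49, 0, -1, 0.01, 0.005, -0.49, 0, -1, 0.01, 0.005, -0.49, 0, -1, 0.01, 0.005, -0.49, 0, -1, 0.01, 0.005, -0.49, 0, -1, 0.01, 0.005, -0.49, 0, -1, 0.01, 0.005, -0.49, 0, -1]}}

```text
t: 15.4
ee_pos: [0.5641, 0.1142, 0.0946]
tool_rot: [0.007, 0.705, 0.709, 0.005]
force: [-0.3, -0.2, 7.5]
finger_gap: 0.645
```

{"name": "jog_arm", "arguments": {"increments": [0, 0, 0.1, 0, -1, 0, 0, 0.25, 0, -1, 0, 0, 0.35, 0, -1, 0, -0.1, 0.35, 0, -1, -0.05, -0.25, 0.35, 0, -1, -0.1, -0.4, 0.35, 0, -1, -0.15, -0.55, 0.35, 0, -1, -0.2, -0.7, 0.35, 0, -1, -0.2, -0.85, 0.35, 0, -1, -0.2, -1, 0.35, 0, -1, -0.2, -1, 0.35, 0, -1]}}

```text
t: 16.32
ee_pos: [0.5249, -0.091, 0.1662]
tool_rot: [0.009, 0.707, 0.707, 0.005]
force: [0.1, 0.3, -1.6]
finger_gap: 0.645
```

{"name": "jog_arm", "arguments": {"increments": [-0.1, -0.15, 0, 0, -1, -0.2, -0.3, 0, 0, -1, -0.3, -0.45, 0, 0, -1, -0.4, -0.6, 0, 0, -1, -0.48, -0.75, 0, 0, -1, -0.48, -0.9, 0, 0, -1, -0.48, -1, 0, 0, -1, -0.48, -1, 0, 0, -1]}}

```text
t: 16.98
ee_pos: [0.4296, -0.2954, 0.1676]
tool_rot: [0.012, 0.709, 0.705, 0.004]
force: [0.5, -0.0, -1.9]
finger_gap: 0.647
```

{"name": "jog_arm", "arguments": {"increments": [0, -0.1, 0, 0, -1, 0, -0.1, -0.1, 0, -1, 0, -0.1, -0.2, 0, -1, 0, -0.1, -0.3, 0, -1, 0, -0.1, -0.36, 0, -1, 0, -0.1, -0.39, 0, -1, 0, -0.1, -0.4, 0, -1, 0, -0.1, -0.41, 0, -1, 0, -0.1, -0.41, 0, -1]}}

```text
t: 17.73
ee_pos: [0.43, -0.3146, 0.0875]
tool_rot: [0.012, 0.708, 0.706, 0.005]
force: [-2.3, 2.3, 4.0]
finger_gap: 0.647
```

{"name": "jog_arm", "arguments": {"increments": [0, 0, -0.01, 0, -1, 0, 0, -0.01, 0, 1, 0, 0, -0.01, 0, 1, 0, 0, -0.01, 0, 1, 0, 0, -0.01, 0, 1, 0, 0, 0, 0, 1, 0, 0, 0.2, 0, 1, 0, 0, 0.4, 0, 1, 0, 0, 0.6, 0, 1, 0, 0, 0.8, 0, 1, 0, 0, 0.8, 0, 1, 0, 0, 0.8, 0, 1]}}

```text
t: 18.73
ee_pos: [0.4316, -0.3162, 0.2508]
tool_rot: [0.015, 0.708, 0.706, 0.005]
force: [0.2, -0.3, 0.2]
finger_gap: 0.997
```

{"name": "jog_arm", "arguments": {"increments": [0.2, 0.4, 0, 0, 1, 0.3, 0.8, 0, 0, 1, 0.3, 1, 0, 0, 1, 0.3, 1, 0, 0, 1, 0.3, 1, 0, 0, 1, 0.3, 1, 0, 0, 1]}}

```text
t: 19.23
ee_pos: [0.4914, -0.1094, 0.2492]
tool_rot: [0.013, 0.705, 0.709, 0.005]
force: [0.8, -0.7, -0.2]
finger_gap: 1.003
```

```bash
python3 - <<'E'
from h import *
snap('side','s7');print(ctrl.state()['ee_pos'])
for n in ['green_tub','red_tub','blue_tub','grey_gear','green_pad','red_pad','blue_pad','gear_stand']:
    r=ctrl.trace('side',n)[:1]
    for x in r:
        np.save(f'pics/side_{n}.npy',x['mask']);print(n,x['confidence'],x['location'])
E
python3 f2.py green_tub .43 -.31 .004;python3 f2.py red_tub .51 -.324 .004;python3 f2.py blue_tub .6 -.33 .004
cat > f3.py <<'E'
from fit import *
for n,p in(('green_pad',(.56,.115,-.12)),('red_pad',(.47,.046,-.12)),('blue_pad',(.542,-.048,-.12))):
    M=np.load(f'pics/side_{n}.npy').astype(np.float32)
    r_=fit(lambda p:iou(sq('side',p[0],p[1],p[2],.04,.04,.011),M),p,(.01,.01,.05)); print(n,np.round(r_.x,4),round(-r_.fun,3))
M=np.load('pics/side_grey_gear.npy').astype(np.float32)
r_=fit(lambda p:iou(sil('side',p[0],p[1],.008,.044,.0265),M),(.552,.033),(.01,.01)); print(np.round(r_.x,4),r_.fun)
E
python3 f3.py
```

```text
[ 0.49109713 -0.11237232  0.24920358]
green_tub 0.97 [308.4, 510.2]
red_tub 0.84 [257.0, 528.1]
blue_tub 0.89 [215.5, 534.1]
grey_gear 0.73 [210.1, 317.2]
green_pad 0.92 [203.3, 280.4]
red_pad 0.74 [249.2, 298.5]
blue_pad 0.98 [230.9, 356.9]
gear_stand 0.79 [191.0, 165.9]
green_tub [ 0.4294 -0.3127] 0.919
red_tub [ 0.5142 -0.3214] 0.724
blue_tub [ 0.6074 -0.3319] 0.665
green_pad [ 0.5609  0.1164 -0.1226] 0.967
red_pad [ 0.4702  0.0459 -0.1114] 0.971
blue_pad [ 0.5414 -0.0464 -0.1119] 0.963
[0.5498 0.0343] -0.9293023943901062
```

View pics/s7.png

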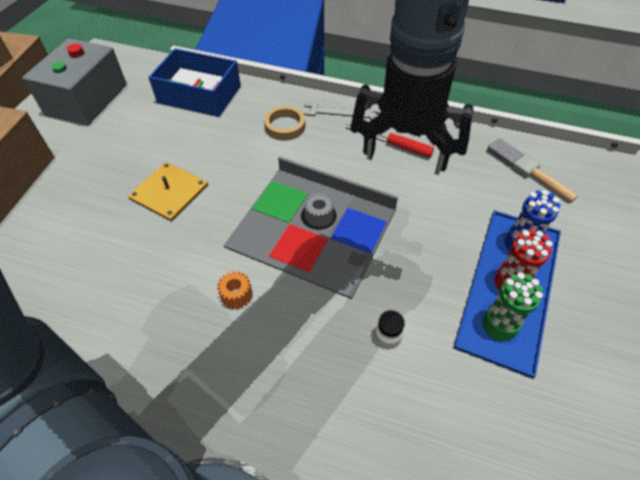

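All three tubs stand upright in the tray and the pads are bare. The fitted pads are green (.561,.116), red (.470,.046) and blue (.541,-.047). The gear is at (.551,.034).

{"name": "jog_arm", "arguments": {"increments": [0.15, 0.35, 0, 0, 1, 0.3, 0.73, 0, 0, 1, 0.3, 0.73, -0.1, 0, 1, 0.3, 0.73, -0.3, 0, 1, 0.3, 0.73, -0.5, 0, 1, 0.3, 0.73, -0.6, 0, 1, 0.3, 0.73, -0.6, 0, 1, 0.3, 0.73, -0.6, 0, 1, 0.3, 0.73, -0.6, 0, 1]}}

```text
t: 20.43
ee_pos: [0.5524, 0.0277, 0.1324]
tool_rot: [0.016, 0.71, 0.704, 0.005]
force: [0.1, -0.6, 0.2]
finger_gap: 0.999
```

Run:
```python
from h import *
snap('wrist','w8');print(ctrl.state()['ee_pos'])
print(proj('wrist',[[.551,.0335,.044],[.551,.0335,.008]]))
for x in ctrl.search_frame('wrist','grey_gear')[:2]: print(x, unproj('wrist',x['location'],.044))
```

```text
[0.55331391 0.02763427 0.13330859]
[[329.24126737 251.13683053]
 [328.55328791 229.46095547]]
{'location': [250.7, 328.6], 'confidence': 0.65} [0.55126035 0.03318464 0.044     ]
```

View pics/w8.png

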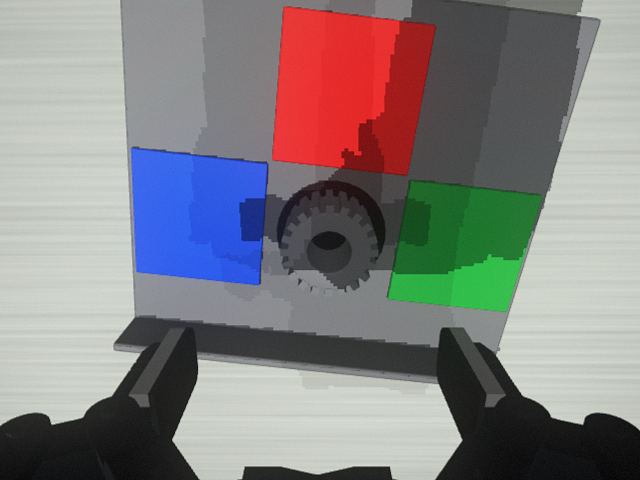

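The gear is confirmed at (.551,.033). The fingers straddle it on the open lanes.

{"name": "jog_arm", "arguments": {"increments": [-0.01, 0.028, -0.15, 0, 1, -0.015, 0.028, -0.3, 0, 1, -0.015, 0.028, -0.42, 0, 1, -0.015, 0.028, -0.5, 0, 1, -0.015, 0.028, -0.515, 0, 1, -0.015, 0.028, -0.515, 0, 1, -0.015, 0.028, -0.515, 0, -1, -0.015, 0.028, -0.515, 0, -1, -0.015, 0.028, -0.515, 0, -1, -0.015, 0.028, -0.515, 0, -1, -0.015, 0.028, -0.515, 0, -1, -0.015, 0.028, -0.515, 0, -1, -0.015, 0.028, -0.515, 0, -1, -0.015, 0.028, -0.515, 0, -1]}}

```text
t: 21.7
ee_pos: [0.5525, 0.0329, 0.033]
tool_rot: [0.019, 0.71, 0.704, 0.007]
force: [-1.8, -0.4, 7.0]
finger_gap: 0.61
```

{"name": "jog_arm", "arguments": {"increments": [0, 0, 0.1, 0, -1, 0, 0, 0.25, 0, -1, 0, 0, 0.4, 0, -1, 0, 0.1, 0.5, 0, -1, -0.03, 0.25, 0.5, 0, -1, -0.06, 0.4, 0.5, 0, -1, -0.08, 0.55, 0.5, 0, -1, -0.1, 0.7, 0.5, 0, -1, -0.1, 0.85, 0.5, 0, -1, -0.1, 0.95, 0.5, 0, -1, -0.1, 1, 0.5, 0, -1, -0.1, 1, 0.5, 0, -1]}}

```text
t: 22.7
ee_pos: [0.5326, 0.2348, 0.1334]
tool_rot: [0.019, 0.709, 0.705, 0.008]
force: [-0.1, -0.7, -2.2]
finger_gap: 0.612
```

```bash
python3 - <<'E'
from h import *
snap('wrist','w9');print(ctrl.state()['ee_pos'])
print(proj('wrist',[[.5225,.3335,.044],[.5225,.3335,.012]]))
for x in ctrl.trace('wrist','gear_stand')[:1]: np.save('pics/wrist_gear_stand.npy',x['mask']); print(x['location'],x['confidence'])
E
python3 - <<'E'
import sys;sys.path.insert(0,'.')
import os;os.chdir('.')
from h import *
snap('top','t9');
a=cv2.imread('pics/t9.png')[170:270,90:220];cv2.imwrite('pics/t9c.png',cv2.resize(a,None,fx=6,fy=6,interpolation=cv2.INTER_CUBIC))
E
```

```text
[0.53259214 0.2332393  0.13326996]
[[506.55947035 237.16069002]
 [485.3739455  218.60536387]]
[207.3, 480.2] 0.86
```

View pics/w9.png

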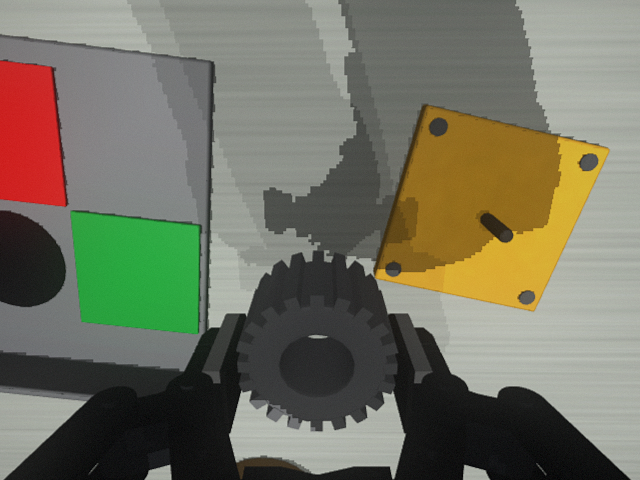

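View pics/t9c.png

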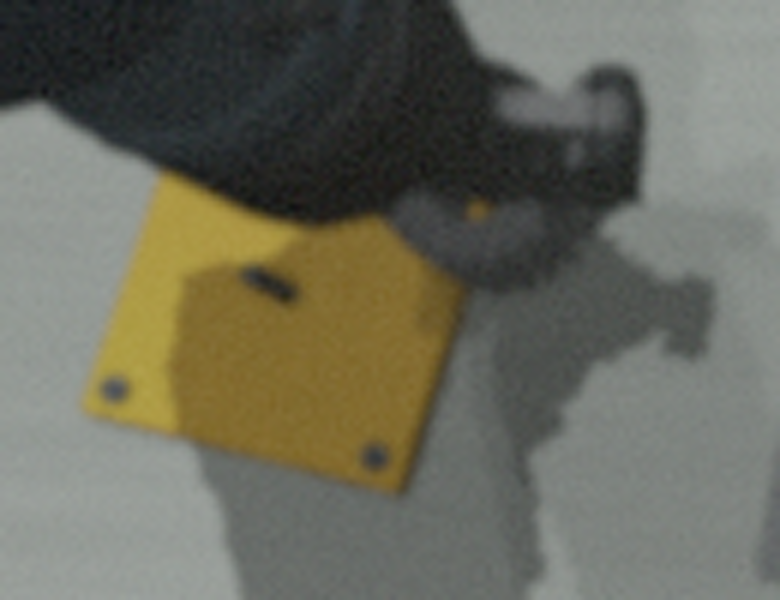

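The pin tip is seen at (505,235) against a prediction of (507,237). The held gear's bore is at (317,366).

Run:
```python
from h import *
print(unproj('wrist',(366,317),.144),ctrl.state()['ee_pos'],unproj('wrist',(235,505),.044),unproj('wrist',(217,485),.012))
```

```text
[0.52965559 0.23251279 0.144     ] [0.53254414 0.23177697 0.13299569] [0.52132865 0.33090451 0.044     ] [0.52153175 0.33155851 0.012     ]
```

{"name": "jog_arm", "arguments": {"increments": [0, 0.15, 0, 0, -1, -0.02, 0.3, 0, 0, -1, -0.04, 0.42, 0, 0, -1, -0.04, 0.5, 0, 0, -1, -0.04, 0.5, -0.1, 0, -1, -0.04, 0.5, -0.17, 0, -1, -0.04, 0.5, -0.17, 0, -1, -0.04, 0.5, -0.17, 0, -1]}}

```text
t: 23.52
ee_pos: [0.5239, 0.3299, 0.0982]
tool_rot: [0.019, 0.711, 0.703, 0.006]
force: [-0.0, 0.3, -1.3]
finger_gap: 0.612
```

Run:
```python
from h import *
snap('wrist','w10');snap('side','s10');print(ctrl.state()['ee_pos'])
a=cv2.imread('pics/s10.png')[130:240,100:240];cv2.imwrite('pics/s10c.png',cv2.resize(a,None,fx=5,fy=5,interpolation=cv2.INTER_CUBIC))
print(proj('wrist',[[.5215,.332,.044],[.5215,.332,.012]]))
```

```text
[0.52534235 0.3309271  0.09991103]
[[320.03469041 274.24199072]
 [320.60715362 248.66590851]]
```

View pics/w10.png

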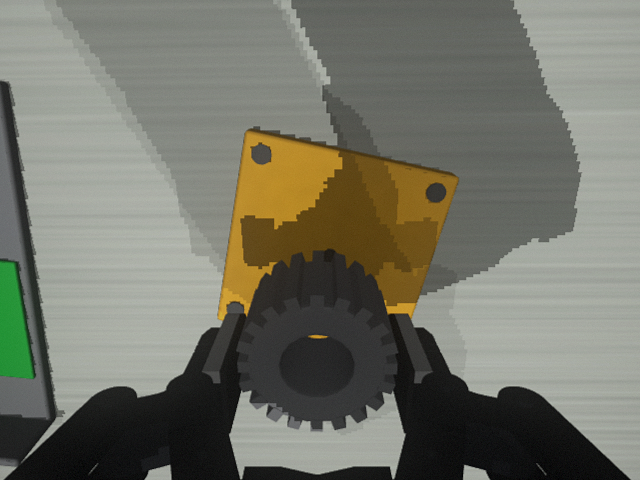

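View pics/s10c.png

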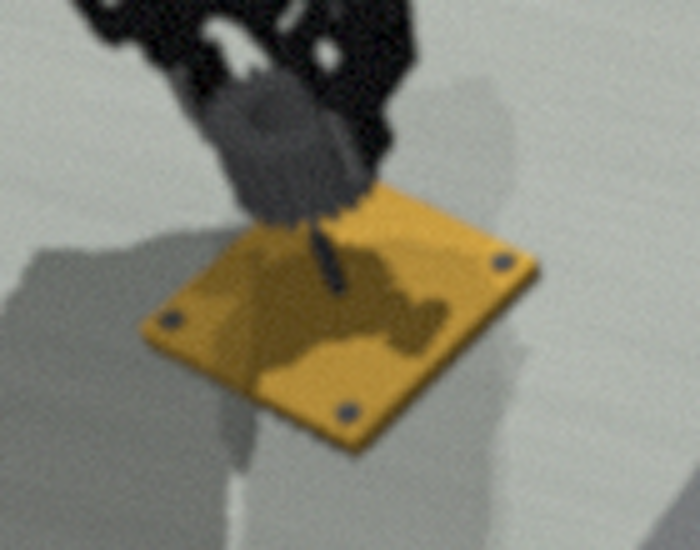

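The gear is over the pin. I'll lower it in two stages and watch the force.

{"name": "jog_arm", "arguments": {"increments": [-0.006, 0.003, -0.05, 0, -1, -0.006, 0.003, -0.1, 0, -1, -0.006, 0.003, -0.15, 0, -1, -0.006, 0.003, -0.18, 0, -1, -0.006, 0.003, -0.2, 0, -1, -0.006, 0.003, -0.2, 0, -1]}}

```text
t: 24.12
ee_pos: [0.523, 0.331, 0.0582]
tool_rot: [0.019, 0.711, 0.703, 0.006]
force: [-0.3, -0.4, -2.8]
finger_gap: 0.611
```

{"name": "jog_arm", "arguments": {"increments": [0, 0, -0.03, 0, -1, 0, 0, -0.06, 0, -1, 0, 0, -0.09, 0, -1, 0, 0, -0.11, 0, -1, 0, 0, -0.12, 0, -1, 0, 0, -0.12, 0, -1]}}

```text
t: 24.62
ee_pos: [0.5228, 0.3309, 0.037]
tool_rot: [0.019, 0.71, 0.703, 0.006]
force: [-7.7, -4.1, 18.2]
finger_gap: 0.611
```

{"name": "jog_arm", "arguments": {"increments": [0, 0, 0, 0, 1, 0, 0, 0, 0, 1, 0, 0, 0, 0, 1, 0, 0, 0, 0, 1, 0, 0, 0, 0, 1, 0, 0, 0.15, 0, 1, 0, 0, 0.35, 0, 1, 0, 0, 0.55, 0, 1, 0, 0, 0.75, 0, 1, 0, 0, 0.95, 0, 1, 0, 0, 1, 0, 1, 0, 0, 1, 0, 1]}}

```text
t: 25.62
ee_pos: [0.5252, 0.3322, 0.2415]
tool_rot: [0.02, 0.71, 0.703, 0.011]
force: [-0.7, -0.2, -0.4]
finger_gap: 1.003
```

Run:
```python
from h import *
snap('wrist','w11');snap('side','s11');print(ctrl.state()['ee_pos'],ctrl.state()['finger_gap'])
a=cv2.imread('pics/s11.png')[130:240,100:240];a=cv2.resize(a,(400,300),interpolation=cv2.INTER_CUBIC);b=cv2.resize(cv2.imread('pics/w11.png'),(400,300))
cv2.imwrite('pics/c11.png',np.hstack([a,b]))
```

```text
[0.52283689 0.3309445  0.23618538] 0.9979431406197686
```

View pics/c11.png

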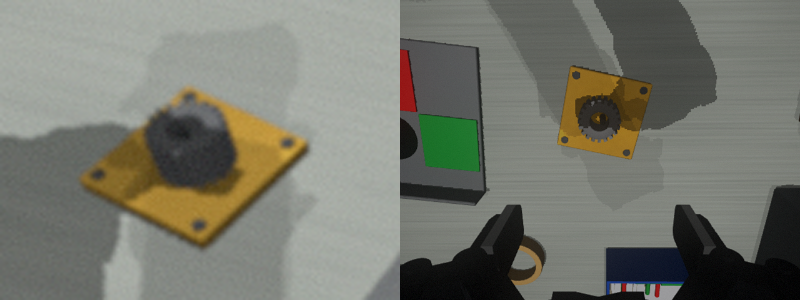

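The gear lies flat on the base with the pin in its bore. I'll bring the tubs back now, green first.

{"name": "jog_arm", "arguments": {"increments": [-0.05, -0.4, 0.05, 0, 1, -0.15, -0.8, 0.05, 0, 1, -0.15, -1, 0.05, 0, 1, -0.15, -1, 0.05, 0, 1, -0.15, -1, 0.05, 0, 1, -0.15, -1, 0.05, 0, 1]}}

```text
t: 26.22
ee_pos: [0.49, 0.1254, 0.2434]
tool_rot: [0.018, 0.713, 0.701, 0.003]
force: [0.2, 0.1, -0.1]
finger_gap: 1.001
```

{"name": "jog_arm", "arguments": {"increments": [-0.05, -0.4, 0, 0, 1, -0.15, -0.8, 0, 0, 1, -0.15, -1, 0, 0, 1, -0.15, -1, 0, 0, 1, -0.15, -1, 0, 0, 1, -0.15, -1, 0, 0, 1]}}

```text
t: 26.72
ee_pos: [0.4579, -0.0803, 0.2408]
tool_rot: [0.017, 0.716, 0.698, 0.0]
force: [0.2, 0.8, -0.9]
finger_gap: 1.002
```

{"name": "jog_arm", "arguments": {"increments": [-0.05, -0.4, 0, 0, 1, -0.15, -0.8, 0, 0, 1, -0.15, -1, 0, 0, 1, -0.15, -1, 0, 0, 1, -0.15, -1, 0, 0, 1, -0.15, -1, 0, 0, 1]}}

```text
t: 27.22
ee_pos: [0.4266, -0.2857, 0.2381]
tool_rot: [0.017, 0.718, 0.695, -0.001]
force: [0.3, -0.4, 1.1]
finger_gap: 1.001
```

{"name": "jog_arm", "arguments": {"increments": [0.015, -0.14, 0, 0.042, 1, 0.015, -0.14, 0, 0.042, 1, 0.015, -0.14, -0.2, 0.042, 1, 0.015, -0.14, -0.25, 0.042, 1, 0.015, -0.14, -0.25, 0.042, 1, 0.015, -0.14, -0.25, 0.042, 1]}}

```text
t: 27.72
ee_pos: [0.4289, -0.3119, 0.1868]
tool_rot: [0.015, 0.707, 0.708, -0.001]
force: [0.3, -0.0, 0.3]
finger_gap: 1.001
```

Run:
```python
from h import *
snap('wrist','w12');print(ctrl.state()['ee_pos'])
print(proj('wrist',[[.4294,-.3137,.124],[.516,-.3225,.124]]))
```

```text
[ 0.42975819 -0.31283105  0.18827497]
[[317.23931584 275.13708401]
 [301.17962155 415.05604361]]
```

View pics/w12.png

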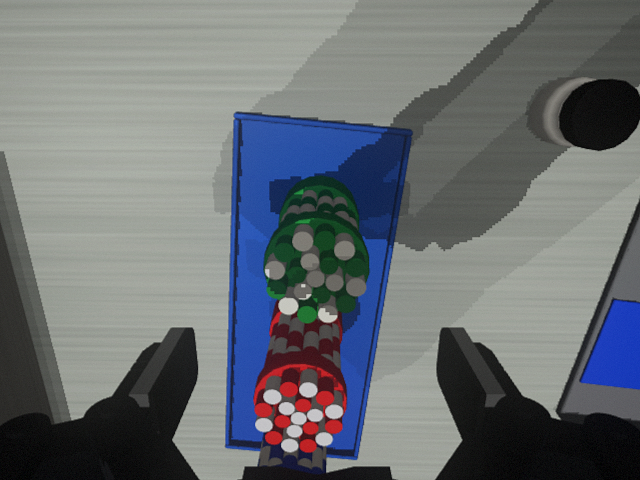

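Green's top is at (316,270), centred between the jaws. I'll descend to TCP z≈0.087 and grip.

{"name": "jog_arm", "arguments": {"increments": [0, -0.005, -0.2, 0, 1, 0, -0.005, -0.35, 0, 1, 0, -0.005, -0.5, 0, 1, 0, -0.005, -0.51, 0, 1, 0, -0.005, -0.51, 0, -1, 0, -0.005, -0.51, 0, -1, 0, -0.005, -0.51, 0, -1, 0, -0.005, -0.51, 0, -1, 0, -0.005, -0.51, 0, -1, 0, -0.005, -0.51, 0, -1, 0, -0.005, -0.51, 0, -1]}}

```text
t: 28.68
ee_pos: [0.4316, -0.315, 0.0892]
tool_rot: [0.019, 0.706, 0.708, -0.0]
force: [-0.4, 1.3, 6.4]
finger_gap: 0.653
```

{"name": "jog_arm", "arguments": {"increments": [0, 0, 0.1, 0, -1, 0, 0, 0.25, 0, -1, 0, 0, 0.4, 0, -1, 0, 0.1, 0.4, 0, -1, 0, 0.25, 0.4, 0, -1, 0, 0.4, 0.4, 0, -1, 0.05, 0.55, 0.4, 0, -1, 0.1, 0.7, 0.4, 0, -1, 0.15, 0.85, 0.4, 0, -1, 0.2, 1, 0.4, 0, -1, 0.2, 1, 0.4, 0, -1]}}

```text
t: 29.6
ee_pos: [0.4732, -0.1107, 0.1706]
tool_rot: [0.019, 0.704, 0.71, 0.001]
force: [-0.8, -0.1, -0.9]
finger_gap: 0.645
```

{"name": "jog_arm", "arguments": {"increments": [0.05, 0.15, 0, 0, -1, 0.1, 0.3, 0, 0, -1, 0.15, 0.45, 0, 0, -1, 0.2, 0.6, 0, 0, -1, 0.25, 0.75, 0, 0, -1, 0.3, 0.9, 0, 0, -1, 0.3, 1, 0, 0, -1, 0.3, 1, 0, 0, -1]}}

```text
t: 30.27
ee_pos: [0.5343, 0.0926, 0.1718]
tool_rot: [0.019, 0.703, 0.711, 0.003]
force: [-0.2, -0.2, -1.2]
finger_gap: 0.651
```

{"name": "jog_arm", "arguments": {"increments": [0.08, 0.06, 0, 0, -1, 0.145, 0.117, 0, 0, -1, 0.145, 0.117, -0.1, 0, -1, 0.145, 0.117, -0.2, 0, -1, 0.145, 0.117, -0.28, 0, -1, 0.145, 0.117, -0.33, 0, -1, 0.145, 0.117, -0.33, 0, -1, 0.145, 0.117, -0.33, 0, -1]}}

```text
t: 30.93
ee_pos: [0.5632, 0.1154, 0.1061]
tool_rot: [0.019, 0.703, 0.711, 0.003]
force: [0.0, 0.0, -1.3]
finger_gap: 0.648
```

```bash
cat > f4.py <<'E'
from fit import *
import sys
n=sys.argv[1];p=[float(v) for v in sys.argv[2:4]];zb=float(sys.argv[4]);tag=sys.argv[5]
snap('side',tag);s=ctrl.state();print(s['ee_pos'],s['force'])
x=ctrl.trace('side',n)[0];M=x['mask'].astype(np.float32)
r_=fit(lambda p:iou(sil('side',p[0],p[1],zb,zb+.12,.028),M),p,(.01,.01));print(n,x['confidence'],np.round(r_.x,4),round(-r_.fun,3))
a=cv2.imread('pics/'+tag+'.png')[120:300,220:420];cv2.imwrite('pics/'+tag+'c.png',cv2.resize(a,None,fx=3.3,fy=3.3,interpolation=cv2.INTER_CUBIC))
E
python3 f4.py green_tub .56 .115 .02 s13
```

```text
[0.56394665 0.11562703 0.1068942 ] [-0.24723195  1.14729015 -1.04749356]
green_tub 0.85 [0.5614 0.1166] 0.826
```

View pics/s13c.png

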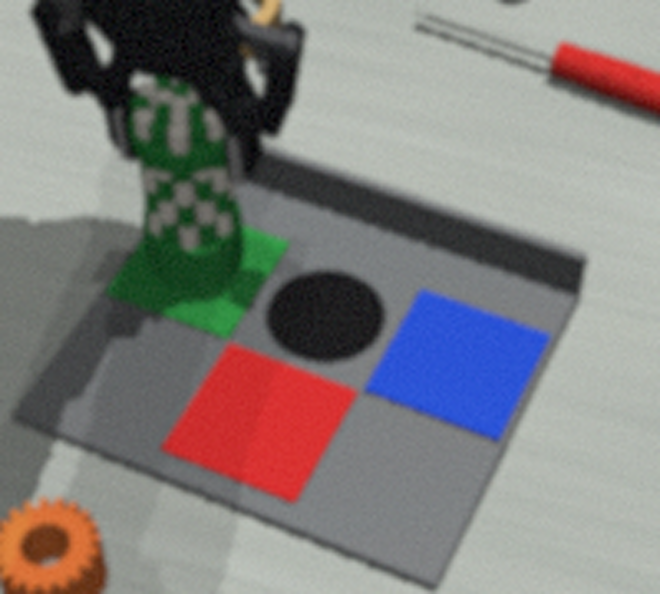

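The green tub hangs over its pad, with the fit at (.561,.117) against the pad at (.561,.116). I'll lower it to contact and release.

{"name": "jog_arm", "arguments": {"increments": [0, 0, -0.02, 0, -1, 0, 0, -0.035, 0, -1, 0, 0, -0.05, 0, -1, 0, 0, -0.06, 0, -1, 0, 0, -0.06, 0, -1]}}

```text
t: 31.45
ee_pos: [0.5654, 0.1158, 0.0963]
tool_rot: [0.021, 0.703, 0.711, 0.005]
force: [-0.2, 0.0, 4.1]
finger_gap: 0.651
```

{"name": "jog_arm", "arguments": {"increments": [0, 0, -0.005, 0, 1, 0, 0, -0.005, 0, 1, 0, 0, -0.005, 0, 1, 0, 0, -0.005, 0, 1, 0, 0, 0, 0, 1, 0, 0, 0.2, 0, 1, 0, 0, 0.4, 0, 1, 0, 0, 0.6, 0, 1, 0, 0, 0.75, 0, 1, 0, 0, 0.75, 0, 1, 0, 0, 0.75, 0, 1]}}

```text
t: 32.37
ee_pos: [0.567, 0.116, 0.2488]
tool_rot: [0.023, 0.703, 0.711, 0.007]
force: [0.4, -0.4, -1.3]
finger_gap: 1.001
```

{"name": "jog_arm", "arguments": {"increments": [-0.05, -0.4, 0, 0, 1, -0.1, -0.8, 0, 0, 1, -0.1, -1, 0, 0, 1, -0.1, -1, 0, 0, 1, -0.1, -1, 0, 0, 1, -0.1, -1, 0, 0, 1]}}

```text
t: 32.87
ee_pos: [0.5454, -0.0895, 0.2466]
tool_rot: [0.022, 0.705, 0.709, 0.005]
force: [0.7, 1.3, 0.3]
finger_gap: 1.002
```

```bash
python3 f4.py green_tub .56 .115 .011 s14
```

```text
[ 0.54562124 -0.08671071  0.24659098] [-0.19184878  0.36149464 -0.50079008]
green_tub 0.81 [0.5649 0.1194] 0.878
```

View pics/s14c.png

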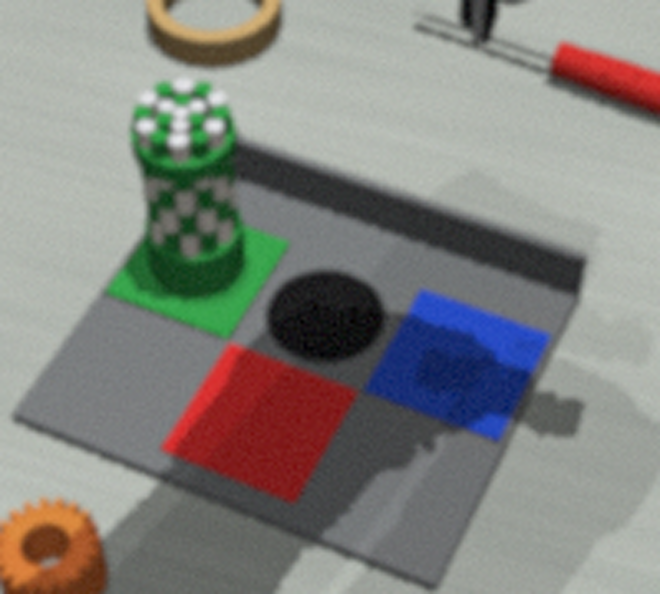

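Green stands on its pad with an even rim. Red next.

{"name": "jog_arm", "arguments": {"increments": [-0.05, -0.4, 0, 0, 1, -0.135, -0.8, 0, 0, 1, -0.135, -1, 0, 0, 1, -0.135, -1, 0, 0, 1, -0.135, -1, 0, 0, 1, -0.135, -1, 0, 0, 1]}}

```text
t: 33.47
ee_pos: [0.518, -0.2894, 0.2451]
tool_rot: [0.021, 0.705, 0.708, 0.005]
force: [0.0, 0.5, -1.0]
finger_gap: 0.999
```

{"name": "jog_arm", "arguments": {"increments": [-0.01, -0.17, 0, 0, 1, -0.01, -0.17, 0, 0, 1, -0.01, -0.17, -0.2, 0, 1, -0.01, -0.17, -0.29, 0, 1, -0.01, -0.17, -0.29, 0, 1, -0.01, -0.17, -0.29, 0, 1]}}

```text
t: 33.97
ee_pos: [0.5154, -0.3209, 0.1853]
tool_rot: [0.019, 0.705, 0.709, 0.005]
force: [0.8, -0.4, -0.3]
finger_gap: 1.0
```

Run:
```python
from h import *
snap('wrist','w15');print(ctrl.state()['ee_pos'])
print(proj('wrist',[[.516,-.3232,.124],[.6075,-.332,.124]]))
```

```text
[ 0.51639817 -0.32195243  0.18718037]
[[316.18771445 274.40090171]
 [299.67263692 420.42201849]]
```

View pics/w15.png

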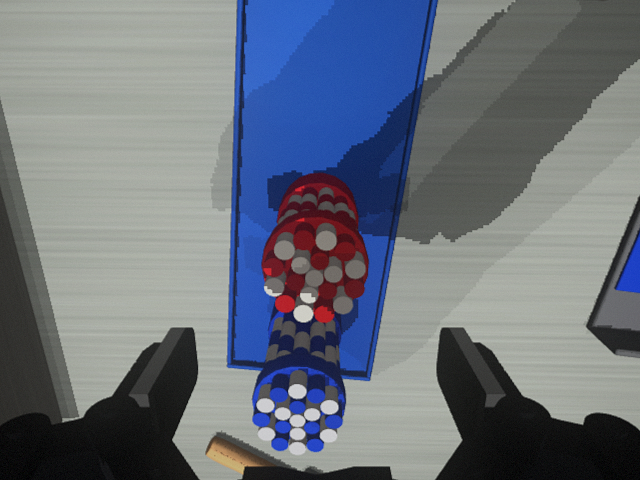

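Red's top is at (315,268). Gripping.

{"name": "jog_arm", "arguments": {"increments": [-0.015, -0.005, -0.2, 0, 1, -0.015, -0.005, -0.35, 0, 1, -0.015, -0.005, -0.5, 0, 1, -0.015, -0.005, -0.505, 0, 1, -0.015, -0.005, -0.505, 0, -1, -0.015, -0.005, -0.505, 0, -1, -0.015, -0.005, -0.505, 0, -1, -0.015, -0.005, -0.505, 0, -1, -0.015, -0.005, -0.505, 0, -1, -0.015, -0.005, -0.505, 0, -1, -0.015, -0.005, -0.505, 0, -1]}}

```text
t: 34.93
ee_pos: [0.5157, -0.3241, 0.0896]
tool_rot: [0.023, 0.705, 0.709, 0.006]
force: [0.1, 1.0, 6.6]
finger_gap: 0.645
```

{"name": "jog_arm", "arguments": {"increments": [0, 0, 0.1, 0, -1, 0, 0, 0.25, 0, -1, 0, 0, 0.4, 0, -1, 0, 0.1, 0.4, 0, -1, -0.02, 0.25, 0.4, 0, -1, -0.04, 0.4, 0.4, 0, -1, -0.06, 0.55, 0.4, 0, -1, -0.08, 0.7, 0.4, 0, -1, -0.1, 0.85, 0.4, 0, -1, -0.12, 1, 0.4, 0, -1, -0.12, 1, 0.4, 0, -1]}}

```text
t: 35.85
ee_pos: [0.4903, -0.1194, 0.1704]
tool_rot: [0.022, 0.703, 0.711, 0.006]
force: [-0.7, -0.8, -2.9]
finger_gap: 0.65
```

{"name": "jog_arm", "arguments": {"increments": [-0.02, 0.15, 0, 0, -1, -0.04, 0.3, 0, 0, -1, -0.06, 0.45, 0, 0, -1, -0.08, 0.6, 0, 0, -1, -0.0925, 0.75, 0, 0, -1, -0.0925, 0.827, 0, 0, -1, -0.0925, 0.827, -0.1, 0, -1, -0.0925, 0.827, -0.2, 0, -1, -0.0925, 0.827, -0.28, 0, -1, -0.0925, 0.827, -0.32, 0, -1, -0.0925, 0.827, -0.32, 0, -1, -0.0925, 0.827, -0.32, 0, -1]}}

```text
t: 36.85
ee_pos: [0.4721, 0.0457, 0.1069]
tool_rot: [0.022, 0.703, 0.711, 0.007]
force: [-0.1, 0.2, -2.0]
finger_gap: 0.645
```

```bash
python3 f4.py red_tub .47 .045 .022 s16
```

```text
[0.47268479 0.04571379 0.1074894 ] [-0.30254677 -0.80073114 -1.40268345]
red_tub 0.81 [0.469  0.0459] 0.755
```

View pics/s16c.png

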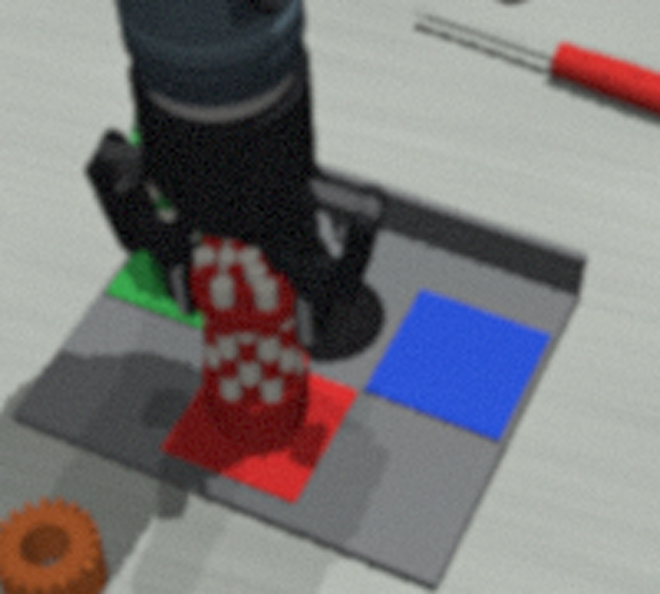

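Red is over its pad, with the fit at (.469,.046) against (.470,.046). Lowering.

{"name": "jog_arm", "arguments": {"increments": [0, 0, -0.02, 0, -1, 0, 0, -0.035, 0, -1, 0, 0, -0.05, 0, -1, 0, 0, -0.06, 0, -1, 0, 0, -0.06, 0, -1]}}

```text
t: 37.37
ee_pos: [0.4736, 0.0457, 0.0966]
tool_rot: [0.024, 0.703, 0.711, 0.008]
force: [-2.4, 0.5, 4.4]
finger_gap: 0.647
```

{"name": "jog_arm", "arguments": {"increments": [0, 0, -0.005, 0, 1, 0, 0, -0.005, 0, 1, 0, 0, -0.005, 0, 1, 0, 0, -0.005, 0, 1, 0, 0, 0, 0, 1, 0, 0, 0.2, 0, 1, 0, 0, 0.4, 0, 1, 0, 0, 0.6, 0, 1, 0, 0, 0.75, 0, 1, 0, 0, 0.75, 0, 1, 0, 0, 0.75, 0, 1]}}

```text
t: 38.28
ee_pos: [0.4754, 0.0457, 0.2487]
tool_rot: [0.025, 0.703, 0.711, 0.01]
force: [-0.4, 0.1, -0.1]
finger_gap: 1.001
```

{"name": "jog_arm", "arguments": {"increments": [0.1, -0.4, 0, 0, 1, 0.3, -0.8, 0, 0, 1, 0.35, -1, 0, 0, 1, 0.35, -1, 0, 0, 1, 0.35, -1, 0, 0, 1, 0.35, -1, 0, 0, 1]}}

```text
t: 38.78
ee_pos: [0.5463, -0.1602, 0.246]
tool_rot: [0.026, 0.705, 0.709, 0.008]
force: [0.6, 0.4, 1.0]
finger_gap: 1.0
```

```bash
python3 f4.py red_tub .47 .045 .011 s17
```

```text
[ 0.54546744 -0.15803474  0.24602655] [ 0.6599589  -0.58911791  0.14624198]
red_tub 0.78 [0.4742 0.0474] 0.93
```

View pics/s17c.png

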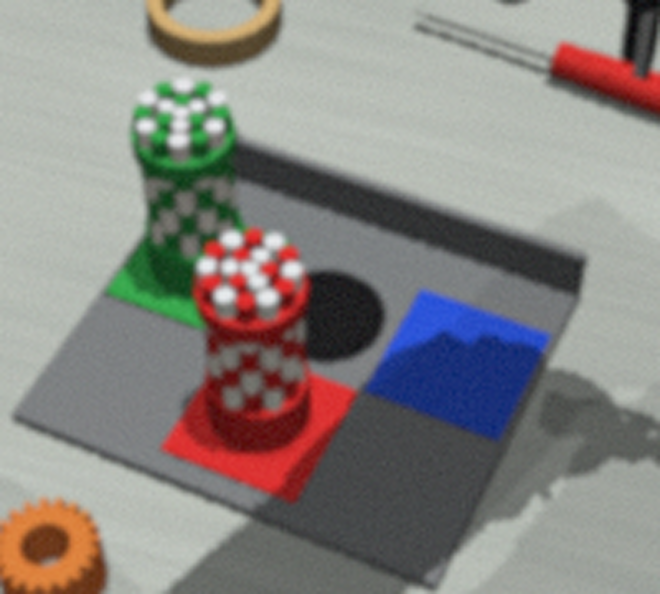

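Red stands on its pad, about 4 mm toward +x and well inside. Blue last.

{"name": "jog_arm", "arguments": {"increments": [0.1, -0.4, 0, 0, 1, 0.3, -0.8, 0, 0, 1, 0.31, -0.87, 0, 0, 1, 0.31, -0.87, 0, 0, 1, 0.31, -0.87, 0, 0, 1, 0.31, -0.87, -0.15, 0, 1, 0.31, -0.87, -0.29, 0, 1, 0.31, -0.87, -0.29, 0, 1, 0.31, -0.87, -0.29, 0, 1]}}

```text
t: 39.63
ee_pos: [0.6046, -0.3266, 0.1855]
tool_rot: [0.02, 0.704, 0.71, 0.008]
force: [-0.7, 1.0, 0.6]
finger_gap: 1.0
```

Run:
```python
from h import *
snap('wrist','w18');print(ctrl.state()['ee_pos'])
print(proj('wrist',[[.6075,-.332,.124]]))
```

```text
[ 0.60608587 -0.32767015  0.18805473]
[[309.49194538 275.87111514]]
```

View pics/w18.png

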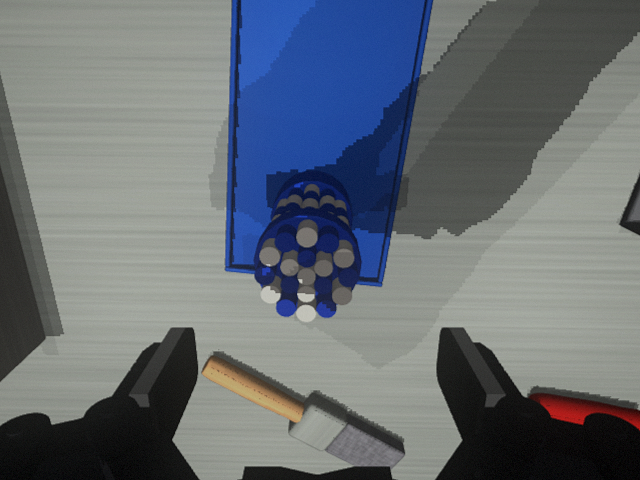

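Blue's top is at (307,268), so I'll shift 5 mm in -y and grip.

{"name": "jog_arm", "arguments": {"increments": [-0.01, -0.025, -0.2, 0, 1, -0.01, -0.025, -0.35, 0, 1, -0.01, -0.025, -0.5, 0, 1, -0.01, -0.025, -0.505, 0, 1, -0.01, -0.025, -0.505, 0, -1, -0.01, -0.025, -0.505, 0, -1, -0.01, -0.025, -0.505, 0, -1, -0.01, -0.025, -0.505, 0, -1, -0.01, -0.025, -0.505, 0, -1, -0.01, -0.025, -0.505, 0, -1, -0.01, -0.025, -0.505, 0, -1]}}

```text
t: 40.6
ee_pos: [0.6065, -0.3336, 0.0911]
tool_rot: [0.025, 0.703, 0.71, 0.01]
force: [-1.1, 1.8, 7.5]
finger_gap: 0.65
```

{"name": "jog_arm", "arguments": {"increments": [0, 0, 0.1, 0, -1, 0, 0, 0.25, 0, -1, 0, 0, 0.4, 0, -1, 0, 0.1, 0.4, 0, -1, -0.04, 0.25, 0.4, 0, -1, -0.08, 0.4, 0.4, 0, -1, -0.12, 0.55, 0.4, 0, -1, -0.16, 0.7, 0.4, 0, -1, -0.2, 0.85, 0.4, 0, -1, -0.22, 1, 0.4, 0, -1, -0.22, 1, 0.4, 0, -1]}}

```text
t: 41.52
ee_pos: [0.5613, -0.1286, 0.1724]
tool_rot: [0.024, 0.702, 0.712, 0.011]
force: [-0.6, 0.8, -1.4]
finger_gap: 0.648
```

{"name": "jog_arm", "arguments": {"increments": [-0.04, 0.15, 0, 0, -1, -0.08, 0.3, 0, 0, -1, -0.104, 0.405, 0, 0, -1, -0.104, 0.405, -0.1, 0, -1, -0.104, 0.405, -0.2, 0, -1, -0.104, 0.405, -0.28, 0, -1, -0.104, 0.405, -0.32, 0, -1, -0.104, 0.405, -0.32, 0, -1, -0.104, 0.405, -0.32, 0, -1]}}

```text
t: 42.27
ee_pos: [0.5409, -0.0479, 0.1091]
tool_rot: [0.025, 0.702, 0.712, 0.011]
force: [0.4, -0.6, -1.7]
finger_gap: 0.644
```

```bash
python3 f4.py blue_tub .54 -.047 .022 s19
```

```text
[ 0.54146785 -0.04803109  0.10962965] [ 0.21855718 -1.28869814 -0.76278115]
blue_tub 0.66 [ 0.5388 -0.046 ] 0.82
```

View pics/s19c.png

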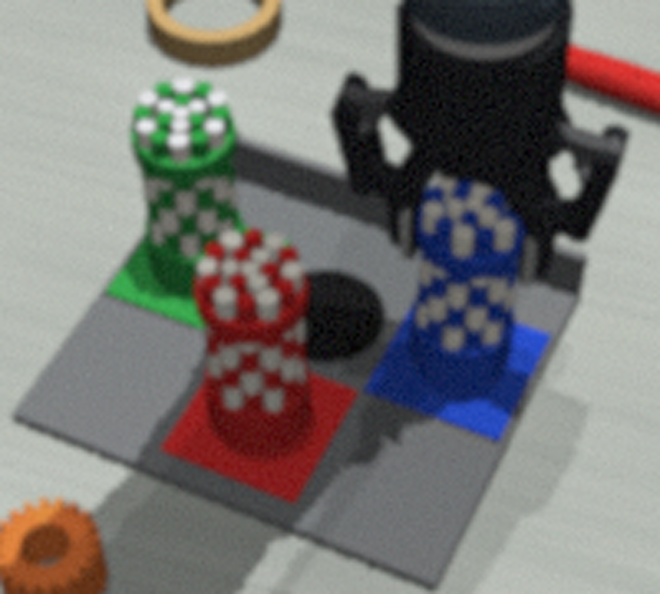

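Blue hangs over its pad. Lowering and releasing.

{"name": "jog_arm", "arguments": {"increments": [0, 0, -0.02, 0, -1, 0, 0, -0.035, 0, -1, 0, 0, -0.05, 0, -1, 0, 0, -0.065, 0, -1, 0, 0, -0.065, 0, -1]}}

```text
t: 42.78
ee_pos: [0.5427, -0.0478, 0.0979]
tool_rot: [0.026, 0.702, 0.712, 0.013]
force: [-0.6, 0.9, 4.2]
finger_gap: 0.649
```

{"name": "jog_arm", "arguments": {"increments": [0, 0, -0.005, 0, 1, 0, 0, -0.005, 0, 1, 0, 0, -0.005, 0, 1, 0, 0, -0.005, 0, 1, 0, 0, 0, 0, 1, 0, 0, 0.2, 0, 1, 0, 0, 0.4, 0, 1, 0, 0, 0.6, 0, 1, 0, 0, 0.75, 0, 1, 0, 0, 0.75, 0, 1, 0, 0, 0.75, 0, 1]}}

```text
t: 43.7
ee_pos: [0.5444, -0.0481, 0.2503]
tool_rot: [0.028, 0.702, 0.712, 0.014]
force: [-0.3, 0.7, -0.4]
finger_gap: 0.999
```

{"name": "jog_arm", "arguments": {"increments": [0, -0.4, 0, 0, 1, 0, -0.8, 0, 0, 1, 0, -1, 0, 0, 1, 0, -1, 0, 0, 1, 0, -1, 0, 0, 1, 0, -1, 0, 0, 1]}}

```text
t: 44.2
ee_pos: [0.5431, -0.2539, 0.2475]
tool_rot: [0.028, 0.704, 0.709, 0.012]
force: [-0.1, -0.6, -0.1]
finger_gap: 1.001
```

{"name": "jog_arm", "arguments": {"increments": [0, -0.4, 0, 0, 1, 0, -0.8, 0, 0, 1, 0, -0.8, 0, 0, 1, 0, -0.8, 0, 0, 1, 0, -0.8, 0, 0, 1, 0, -0.8, 0, 0, 1]}}

```text
t: 44.7
ee_pos: [0.5419, -0.4151, 0.244]
tool_rot: [0.025, 0.705, 0.708, 0.012]
force: [1.0, 0.4, 0.4]
finger_gap: 0.998
```

```bash
for a in "green_tub .561 .115" "red_tub .47 .046" "blue_tub .54 -.047"; do python3 f4.py $a .011 s20; done
python3 - <<'E'
from fit import *
snap('side','s21');snap('top','t21')
for c in ['side','top']:
  for n,z0,p in (('orange_gear',0,(.3515,.113)),('grey_gear',.012,(.522,.331))):
    r=ctrl.trace(c,n)
    if r:
      M=r[0]['mask'].astype(np.float32);r_=fit(lambda p:iou(sil(c,p[0],p[1],z0,z0+.036,.0265),M),p,(.01,.01));print(c,n,r_.x,r_.fun)
E
```

```text
[ 0.54231641 -0.4134998   0.24488218] [0.48400482 0.10377353 0.28803402]
green_tub 0.68 [0.563  0.1181] 0.817
[ 0.54300186 -0.41216465  0.24648333] [ 0.28800738 -0.21743057  0.53849497]
red_tub 0.56 [0.4739 0.0464] 0.9
[ 0.54335028 -0.41207316  0.24745259] [ 0.07838859 -0.25989772  0.24951989]
blue_tub 0.75 [ 0.5417 -0.0471] 0.932
side orange_gear [0.35037563 0.11331498] -0.9377158880233765
top orange_gear [0.35169795 0.11259657] -0.8156893849372864
top grey_gear [0.52222428 0.33198472] -0.9041628837585449
```

View pics/s21.png

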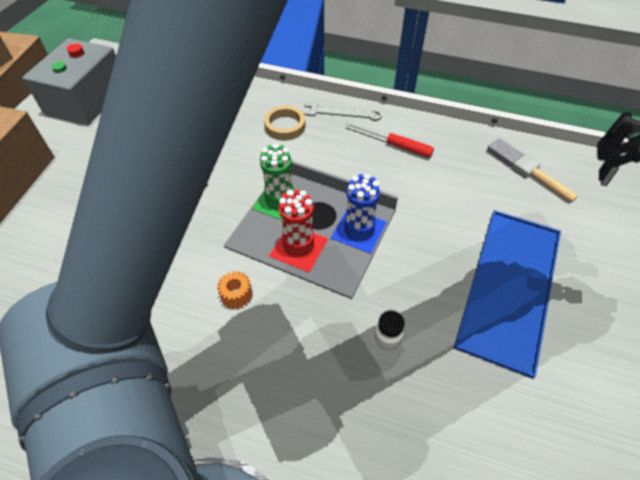

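View pics/s20c.png

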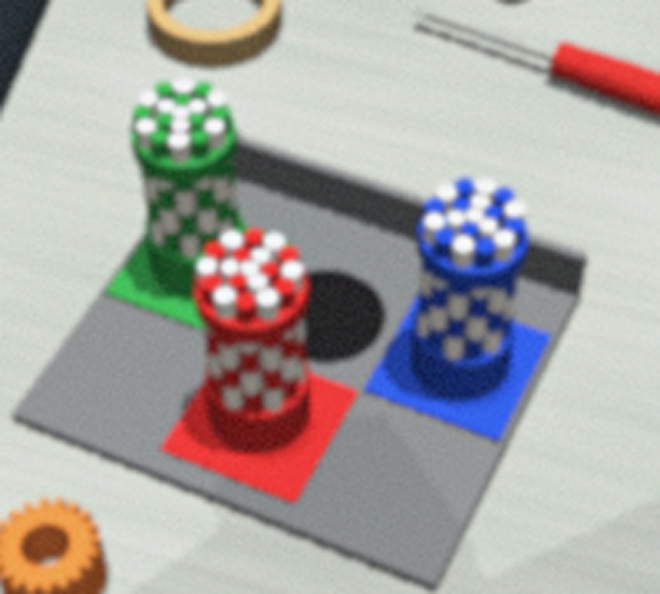

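View pics/t21.png

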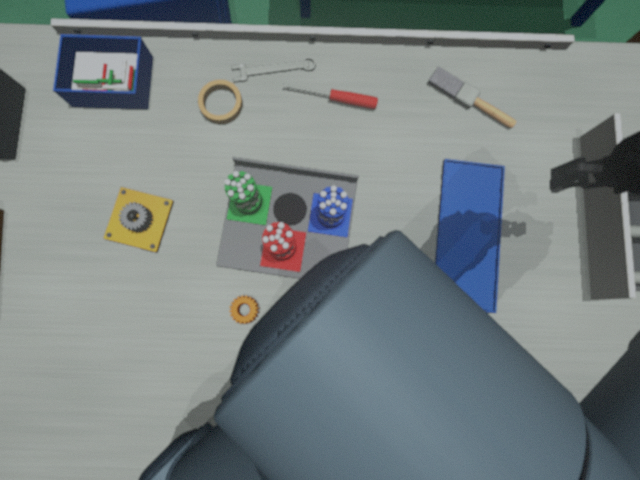

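Everything stands correctly. The open gripper is near the rack at the right, so I'll move it clear before handing in.

{"name": "jog_arm", "arguments": {"increments": [0, 0.3, 0, 0, 1, 0, 0.5, 0, 0, 1, 0, 0.5, 0, 0, 1, 0, 0.5, 0, 0, 1, 0, 0.5, 0, 0, 1, 0, 0.5, 0, 0, 1, 0, 0.5, 0, 0, 1]}}

```text
t: 45.88
ee_pos: [0.5433, -0.3148, 0.2477]
tool_rot: [0.028, 0.704, 0.709, 0.012]
force: [0.5, 0.0, -0.6]
finger_gap: 1.0
```

Run:
```python
from h import *
s=ctrl.state();print(s['t'],s['ee_pos'],s['force']);print(ctrl.finish_job())
```

```text
45.8833 [ 0.54333533 -0.31480534  0.24773783] [ 0.4660124   0.04107641 -0.64185977]
the job is handed in; nothing more can be done
None
```

I finished the job and handed it in at about 46 s of the 131 s allowed. I moved the blue, red and green tubs to the blue tray. Then I put the grey gear over the stand's pin, and set the tubs back on their own pads in the order green, red, blue.

In the last pictures:
- **Tubs:** all three were upright with the pad rim visible round them. By fit, blue was within 1 mm of its pad centre, green about 3 mm off and red about 4 mm off towards +x. There is 12 mm of room on each side, so all three stand wholly on their pads.
- **Grey gear:** it lay flat on the yellow base at (0.522, 0.332), matching the stand to within a millimetre. The last check of this was from the top camera only, because the arm hid the stand from the side camera.
- **Orange gear:** it was where it started, to within measurement error.

The gripper was open, at z 0.25 with near-zero force, and touching nothing. The highest force I saw at the wrist was about 20 N, when the gear seated on its base. None of the checks failed; the side-camera fits wandered by up to about 4 mm between looks.

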